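# Zero the test fixture and stack the ceramic sample under its electrode

## Task

Get the dielectric test fixture on the bench ready: with its plate still empty, turn the zero knob until its pointer stands on the long zero mark. Then take the solid ceramic disc from the sloped rack and lay it gently, flat and centred, on the fixture's round plate, and lay the electrode (the disc with the stud, stud up) just as gently, flat and centred, on the ceramic. Let everything go, leave the knob at zero, and leave the spacer ring and all else on the bench where they are.

Things in the scene. Friction and masses are not known exactly. Their poses are not given: they have to be found in the camera images.
- fixture: Grey fixed test fixture, a block 140 (x) x 240 (y) x 35 mm high on the bench; origin under its centre, z up. On its top stand the round plate (towards its +y end, 65 mm from the middle) and the zero knob (65 mm towards its -y end). Small brass sockets stick out 22 mm from its -x side.
- plate_top (a point): Centre of the upper face of the fixture's round aluminium plate: 80 mm across, 10 mm thick, on a thin foot, upper face 55 mm above the bench and 20 mm above the fixture's block. Axes as the fixture's.
- zero_knob (a joint): Angle of the zero knob about its vertical axis, rad; held by friction (0.04 N m), no spring; range -1.8 to 1.8. 0 = pointer on the long zero mark, which lies on the dial in the fixture's +x direction; positive = pointer anticlockwise of it seen from above. Starts 0.6 to 1.3 anticlockwise.
- knob_grip (a point): Point on the knob's axis, 61 mm above the bench. The knob is black: a skirt 60 mm across, top 43 mm above the bench, carrying a bar grip 60 mm long, 16 mm wide, top 68 mm above the bench. The bar lies along this point's x axis; its +x end is the pointer (white line from the axis to that end). Turns with the knob.
- rack: Fixed black rack 320 mm wide (y); origin under its centre, z up. Its tray slopes 35 degrees, low edge at -x (robot side): outward normal (-0.574, 0, 0.819) in its frame, face 47 mm above the origin. A ledge 8 mm high along the low edge. Three discs 64 mm across lie flat on the tray, about 105 mm apart, in varying order, centres 8 mm down-slope from the tray's middle.
- sample: Solid white ceramic disc, 64 mm across, 18 mm thick, plain on both faces, 0.1 to 0.2 kg. Origin at the centre of its underside, z along its axis towards its upper face. Starts on the rack, tilted with it.
- electrode: Aluminium electrode: disc 64 mm across and 10 mm thick with a central stud on its upper face, 20 mm across and 26 mm tall (36 mm in all), 0.12 kg. Origin at the centre of its underside, z along the stud. Starts on the rack, tilted with it.
- spacer: Aluminium spacer ring, 64 mm outside, 38 mm hole, 10 mm thick, on the rack with the other two discs; not needed, leave it. Origin at the centre of its underside.
- spool: Grey spool, 40 mm across, 36 mm tall, standing between rack and fixture; leave it. Origin under its centre.
- filter: Aluminium filter block 45 x 170 x 28 mm with brass end connectors, near the robot; leave it. Origin under its centre.
- screwdriver: Black-handled screwdriver lying near the robot; leave it. Origin under its middle.
- tub: Clear plastic tub with white lid, 138 x 178 x 69 mm, at the far side; leave it. Origin under its centre.
- meter: Black handheld meter 150 x 75 x 35 mm lying at the far side; leave it. Origin under its centre.
- tweezers: Dark steel tweezers 120 mm long lying right of the fixture, near the robot; leave them. Origin under their middle.

How it is judged:
By the outcome, as a careful person would: the job done as asked, in the order asked, and still so for the second after the job is handed in, with the robot touching nothing.
It also fails if it takes over 69 s, if anything falls off the work surface, if the arm or the gripper's body presses on something with over 40 N, if the wrist force passes 120 N, or if a joint passes its speed limit or range.

## Robot

A 7-joint arm with a two-finger parallel gripper is mounted at the origin on the work surface. World frame = base frame: x ahead of the robot, y to its left, z up, the work surface at z = 0. Lengths are in m, angles in rad, forces in N, time in s.
With the tool pointing down it reaches from about 0.425 to 0.95 m from the base axis. Payload 4.7 kg.
Tool frame: the origin (TCP) lies at the very end of the fingers, on their centre line; the grasp point (between the pads) lies manip.hold_point_z behind it (manip.hold_point_z is the distance from the TCP to the grasp point, in m); z points along the fingers, y is the direction in which the jaws open and shut (so a half turn about z gives the same grasp; the last joint's range is limited). The gripper opens to 85 mm and grips with 20 to 120 N. Pads are 22 mm wide; open, the fingers measure 114 mm over their backs; the gripper's body (76 mm by 85 mm) begins 54 mm behind the grasp point. The pads swing forward as they close: fully open they stand 13 mm farther back than shut.
Start: joints at [-1.231, 0.469, -0.049, 1.532, 0.024, 1.141, -0.082], TCP at [0.243, 0.63, 0.231] pointing down, gripper open.
Joint ranges: [-2.59, 2.59], [-0.33, 1.99], [-1.39, 1.29], [0.1, 2.45], [-1.04, 4.18], [0.21, 1.99], [-2.66, 2.66]. Speed limits (rad/s): [2.57, 2.57, 3.14, 3.14, 3.14, 3.14, 3.14].

## Interface

Orientations are given as a unit quaternion [x, y, z, w].
In Python, from workcell import manip gives the robot as it stands.
- The arm moves only by the shell command python3 -m handwheel 'ROWS' [FORCE]. ROWS is JSON, a list of rows, each an object of numbers: "dx", "dy", "dz": the shift along the tool's x, y, z in units of 0.2 m (1.0 is 0.2 m); "ax", "ay", "az": the turn, a rotation vector about the tool's x, y, z in units of 360 degrees (1.0 is 360 degrees); "gripper": the opening in per cent of the stroke, from 0 (shut) to 100 (fully open). A call has 1 to 12 rows; each row is the pose to reach, as a shift and turn from the pose measured when the call began, along the tool's axes at that moment, turning the shorter way round; what a row does not reach only later rows make up. A row lasts 1/12 s, in which the tool goes at most 41.7 mm and 7.16 degrees, less where a joint would pass 70% of its speed; a pose out of reach is approached as far as the arm can. A call with a number of a shift or a turn outside -1 to 1 is refused whole. A call with a gripper value outside its range is refused whole. The fingers move at their own pace and stop on an object; FORCE is the grip in N (left out, the last holds). Time passes only in rows, so rows that repeat a pose let the fingers close. It gives the time, the measured TCP pose, the force and the opening at its end, in the units of the state.
- manip.get_state(): the state, without advancing time (a new reading comes with each control period).
- manip.camera(name): name is "side" or "top" or "wrist"; returns the picture (420x560x3 uint8, blue, green, red); there is no depth.
- manip.camera_info(name): a dict with "fx", "fy", "cx", "cy" (pixels), "R" (3x3) and "t" (3): a world point X has camera coordinates R X + t; the wrist camera has in their place "hand_eye" (4x4, takes a point from camera to tool coordinates, whose origin is the TCP and whose axes are the flange's). Camera axes: x right, y down, z forward; pixel columns grow to the right and rows downward; lengths in m; the calibration is good to about 2 mm. A picture is of the moment at which its call begins: read the wrist's pose just before it. camera_info takes no time and is no camera call.
- manip.close_job(): hands the job in, once; it reports no verdict.
The state is a dict: "time_s": time; "qpos": joint angles; "joint_velocities": joint speeds; "effort": joint torques, N m; "eef_pos": TCP position; "ee_rot": TCP orientation; "contact_force": force on the tool from outside, world axes, zero at the start; "torque": the same for the moment, N m; "finger_gap": opening from 0.0 (shut) to 1.0 (fully open).
Only numpy, scipy, OpenCV 4.12 (cv2) and the standard library are available. Lean on these libraries where they do the work, as an engineer would, in place of code of your own. Each camera call takes 0.05 s, during which the arm holds its last target. There are 200 camera calls.

## Working session

There is one attempt and no reset: what is moved stays moved. The work goes in short steps, Python scripts to look and compute and a shell command to move; the robot and the scene stay as the last step left them, time stands still between calls to the robot, and variables do not carry over. Pictures are saved under pics/ and viewed, about 8 in all and at most 12, crops included, and the job is handed in when it is done.

```bash
mkdir -p pics; ls
python3 - <<'E'
from workcell import manip
import cv2, numpy as np
s=manip.get_state(); print(s); print(manip.hold_point_z)
for n in ("side","top","wrist"):
    i=manip.camera_info(n); print(n,{k:np.round(v,4).tolist() for k,v in i.items()})
    cv2.imwrite(f"pics/{n}0.png",manip.camera(n))
a=[cv2.imread(f"pics/{n}0.png") for n in("side","top")]
E
```

```text
pics
{'time_s': 0.0, 'qpos': array([-1.23088352,  0.46943005, -0.04858552,  1.53368249,  0.0240522 ,
        1.14099163, -0.0822993 ]), 'joint_velocities': array([-0.00181691, -0.00079887,  0.00067612,  0.00097721, -0.00054405,
        0.00054309, -0.00034986]), 'effort': array([-4.90881139e-04, -5.10308647e+01, -4.65384917e-02, -2.37717569e+01,
        1.06904731e-02,  7.42965873e-03,  5.10766299e-06]), 'eef_pos': array([0.24311732, 0.62907778, 0.23027389]), 'ee_rot': array([ 1.83361127e-01,  9.83045150e-01, -9.50550328e-04, -1.61360222e-04]), 'contact_force': array([-1.11991119, -0.39761681,  0.83739754]), 'torque': array([ 0.00189412,  0.00420775, -0.03020367]), 'finger_gap': 0.9958037880230661}
0.0187
side {'fx': 455.2648, 'fy': 455.2648, 'cx': 287.9041, 'cy': 210.8239, 'R': [[0.9844, -0.175, 0.0153], [-0.103, -0.6454, -0.7569], [0.1424, 0.7435, -0.6534]], 't': [-0.5596, 0.0766, 1.2525]}
top {'fx': 458.0528, 'fy': 458.0528, 'cx': 287.539, 'cy': 209.6687, 'R': [[-0.0492, -0.9988, 0.0015], [-0.9728, 0.0476, -0.2266], [0.2262, -0.0126, -0.974]], 't': [-0.0153, 0.5688, 1.0837]}
wrist {'fx': 316.8564, 'fy': 316.8564, 'cx': 279.3043, 'cy': 204.6747, 'hand_eye': [[-0.0009, -0.9484, -0.3172, 0.0807], [1.0, -0.0008, -0.0004, -0.0006], [0.0001, -0.3172, 0.9484, -0.1434], [0.0, 0.0, 0.0, 1.0]]}
```

View pics/top0.png

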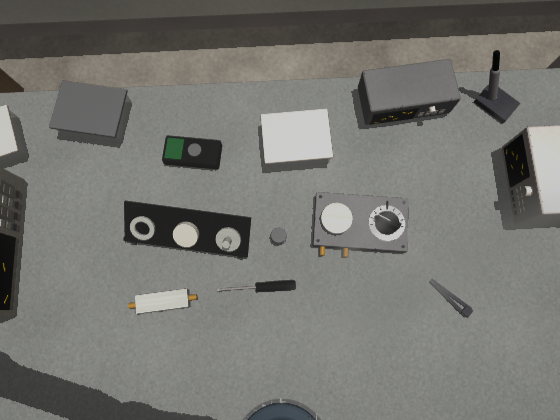

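View pics/side0.png

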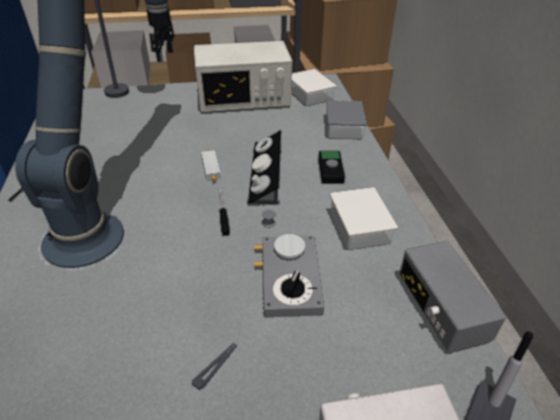

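Top view: fixture about (360,222), plate (337,218), knob (388,222), spacer (142,229), ceramic (186,235), electrode (228,238). Side view shows the same: plate (290,246), knob (292,289), ceramic (261,163), electrode (260,184).

```bash
cat > h.py <<'E'
from workcell import manip
import cv2, numpy as np
from scipy.spatial.transform import Rotation as Ro
def cam(n,s=None):
    i=manip.camera_info(n); K=np.array([[i['fx'],0,i['cx']],[0,i['fy'],i['cy']],[0,0,1]])
    if 'R' in i: return K,np.array(i['R']),np.array(i['t'])
    s=s or manip.get_state(); T=np.eye(4); T[:3,:3]=Ro.from_quat(s['ee_rot']).as_matrix(); T[:3,3]=s['eef_pos']
    W=np.linalg.inv(T@np.array(i['hand_eye'])); return K,W[:3,:3],W[:3,3]
def ray(c,p):
    K,R,t=c; d=R.T@np.linalg.inv(K)@[p[0],p[1],1]; return -R.T@t,d
def onplane(c,p,z):
    o,d=ray(c,p); return o+d*(z-o[2])/d[2]
def proj(c,X):
    K,R,t=c; q=K@(R@np.array(X)+t); return q[:2]/q[2]
def tri(c1,p1,c2,p2):
    (o1,d1),(o2,d2)=ray(c1,p1),ray(c2,p2); d1/=np.linalg.norm(d1); d2/=np.linalg.norm(d2)
    st=np.linalg.lstsq(np.c_[d1,-d2],o2-o1,rcond=None)[0]; a=o1+d1*st[0]; b=o2+d2*st[1]
    return (a+b)/2,np.linalg.norm(a-b)
def blob(img,p,thr,r=40,inv=False):
    """bright blob containing/nearest pixel p: fitted ellipse (centre, axes, angle)"""
    g=cv2.cvtColor(img,cv2.COLOR_BGR2GRAY); x0,y0=max(0,int(p[0]-r)),max(0,int(p[1]-r)); w=g[y0:int(p[1]+r),x0:int(p[0]+r)]
    m=((w<thr) if inv else (w>thr)).astype(np.uint8); cs,_=cv2.findContours(m,cv2.RETR_EXTERNAL,cv2.CHAIN_APPROX_NONE)
    c=max((c for c in cs if len(c)>5),key=lambda c:cv2.pointPolygonTest(cv2.convexHull(c),(float(p[0]-x0),float(p[1]-y0)),True)*1+0*len(c))
    e=cv2.fitEllipse(cv2.convexHull(c)); return (e[0][0]+x0,e[0][1]+y0),e[1],e[2]
E
python3 - <<'E'
from h import *
np.set_printoptions(precision=4,suppress=True)
T=cv2.imread("pics/top0.png");S=cv2.imread("pics/side0.png");cT,cS=cam("top"),cam("side")
for n,a,b in(("plate",(337,218),(290,245)),("dial",(388,222),(294,290)),("sample",(186,235),(262,162)),("spacer",(142,228),(263,145))):
    ga,gb=T[a[1],a[0]].mean(),S[b[1],b[0]].mean()
    for th in (150,180):
        try:
            ea,eb=blob(T,a,th,25),blob(S,b,th,25); print(n,th,ga,gb,np.round(ea[0],1),np.round(ea[1],1),np.round(eb[0],1),np.round(eb[1],1),*tri(cT,ea[0],cS,eb[0]))
        except Exception as ex: print(n,th,ga,gb,ex)
E
python3 - <<'E'
import cv2,numpy as np
T=cv2.imread("pics/top0.png");S=cv2.imread("pics/side0.png")
a=cv2.resize(T[180:270,110:420],None,fx=2.58,fy=2.58,interpolation=2);b=cv2.resize(S[130:330,240:340],None,fx=2.5,fy=1.75,interpolation=2)
c=np.zeros((600,800,3),np.uint8);c[:a.shape[0],:a.shape[1]]=a[:, :800]
d=cv2.resize(S[130:210,230:300],None,fx=4,fy=4,interpolation=2);e=cv2.resize(S[225:325,240:340],None,fx=4,fy=3.6,interpolation=2)
c[235:555,:280]=d;c[235:595,300:700]=e
cv2.imwrite("pics/z.png",c)
E
```

```text
plate 150 200.66666666666666 193.0 [336.6 217.4] [30.3 31.4] [289.3 244.3] [23.1 31.1] [ 0.5426 -0.1658  0.0553] 0.0017657802578284962
plate 180 200.66666666666666 193.0 [336.5 217.5] [29.4 31. ] [289.3 244.6] [20.6 29.1] [ 0.5427 -0.1657  0.0541] 0.001794492283686662
dial 150 70.66666666666667 14.666666666666666 [386.4 222.7] [35.4 37.2] [292.4 288.8] [32.  40.2] [ 0.5271 -0.2946  0.0352] 0.0015223487950494707
dial 180 70.66666666666667 14.666666666666666 [386.6 222.9] [33.7 36. ] [292.3 288.9] [30.2 38.5] [ 0.5267 -0.2949  0.0353] 0.0010348325153465298
sample 150 189.66666666666666 191.66666666666666 [184.7 235. ] [22.1 24.8] [261.2 162.1] [13.1 19.3] [0.519  0.2176 0.0503] 0.001504883022336258
sample 180 189.66666666666666 191.66666666666666 [184.7 235.1] [21.5 24.7] [261.2 161.9] [10.8 17.4] [0.5188 0.2175 0.0513] 0.0017335027989748666
spacer 150 32.666666666666664 76.0 [141.6 227.9] [21.2 24.6] [263.5 143.4] [ 8.7 15.8] [0.5417 0.3259 0.0505] 0.00015914283242943956
spacer 180 32.666666666666664 76.0 max() iterable argument is empty
```

View pics/z.png

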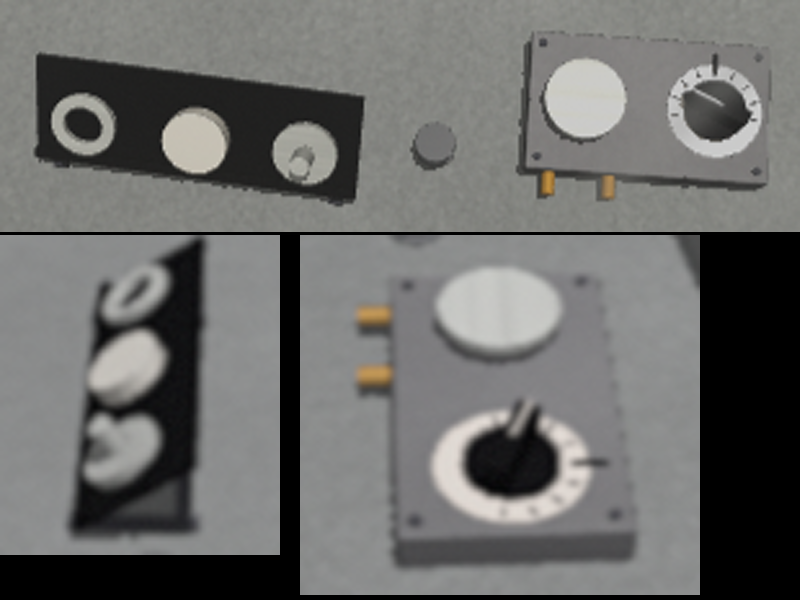

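The two views agree within 2 mm: plate (0.543,-0.166,0.055), dial (0.527,-0.295,0.035) 130 mm from it (fixture yaw about -7°), and ceramic about (0.519,0.2175,0.050). The zoomed view shows the pointer anticlockwise of zero by about 70°, and the disc order is spacer, ceramic, electrode. I'll move above the rack and look with the wrist camera on the way.

```bash
R='{"dx":-0.9,"dy":-0.75,"dz":-0.1}'
python3 -m handwheel '[{"dx":-0.9,"dy":-0.75,"dz":-0.1},{"dx":-0.9,"dy":-0.75,"dz":-0.1},{"dx":-0.9,"dy":-0.75,"dz":-0.1},{"dx":-0.9,"dy":-0.75,"dz":-0.1},{"dx":-0.9,"dy":-0.75,"dz":-0.1},{"dx":-0.9,"dy":-0.75,"dz":-0.1}]'
python3 -m handwheel '[{"dx":-0.9,"dy":-0.75,"dz":-0.1,"az":-0.026},{"dx":-0.9,"dy":-0.75,"dz":-0.1,"az":-0.026},{"dx":-0.9,"dy":-0.75,"dz":-0.1,"az":-0.026},{"dx":-0.9,"dy":-0.75,"dz":-0.1,"az":-0.026},{"dx":-0.9,"dy":-0.75,"dz":-0.1,"az":-0.026},{"dx":-0.9,"dy":-0.75,"dz":-0.1,"az":-0.026},{"dx":-0.9,"dy":-0.75,"dz":-0.1,"az":-0.026},{"dx":-0.9,"dy":-0.75,"dz":-0.1,"az":-0.026}]'
python3 - <<'E'
from h import *
s=manip.get_state();print(s['qpos'].round(2),s['contact_force'].round(2));c=cam("wrist",s);im=manip.camera("wrist");cv2.imwrite("pics/w1.png",im);np.savez("pics/w1.npz",K=c[0],R=c[1],t=c[2])
for n,X in(("plate",(.5427,-.1658,.055)),("sample",(.519,.2176,.0505)),("spacer",(.5417,.3259,.0505))):print(n,proj(c,X).round(1))
E
```

```text
[-1.23  0.47 -0.05  1.53  0.02  1.14 -0.08] [-0.97 -0.63 -0.3 ]
plate [-114.5  523.8]
sample [ 84.9 451. ]
spacer [158.3 442.4]schema error: expected keys dx, dy, dz, ax, ay, az, gripper
schema error: expected keys dx, dy, dz, ax, ay, az, gripper
```

View pics/w1.png

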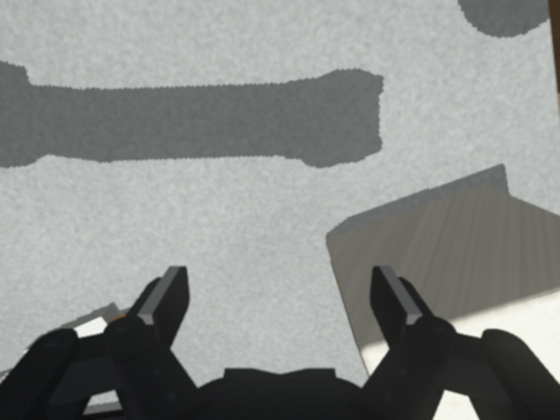

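The call was refused because every key must be given, so the arm hasn't moved. This picture shows only bench, shadows and the fingers at the bottom.

```bash
python3 -m handwheel '[{"dx":-0.9,"dy":-0.75,"dz":-0.1,"ax":0,"ay":0,"az":0,"gripper":100},{"dx":-0.9,"dy":-0.75,"dz":-0.1,"ax":0,"ay":0,"az":0,"gripper":100},{"dx":-0.9,"dy":-0.75,"dz":-0.1,"ax":0,"ay":0,"az":0,"gripper":100},{"dx":-0.9,"dy":-0.75,"dz":-0.1,"ax":0,"ay":0,"az":0,"gripper":100},{"dx":-0.9,"dy":-0.75,"dz":-0.1,"ax":0,"ay":0,"az":0,"gripper":100},{"dx":-0.9,"dy":-0.75,"dz":-0.1,"ax":0,"ay":0,"az":0,"gripper":100}]'
python3 -m handwheel '[{"dx":-0.9,"dy":-0.75,"dz":-0.1,"ax":0,"ay":0,"az":-0.026,"gripper":100},{"dx":-0.9,"dy":-0.75,"dz":-0.1,"ax":0,"ay":0,"az":-0.026,"gripper":100},{"dx":-0.9,"dy":-0.75,"dz":-0.1,"ax":0,"ay":0,"az":-0.026,"gripper":100},{"dx":-0.9,"dy":-0.75,"dz":-0.1,"ax":0,"ay":0,"az":-0.026,"gripper":100},{"dx":-0.9,"dy":-0.75,"dz":-0.1,"ax":0,"ay":0,"az":-0.026,"gripper":100},{"dx":-0.9,"dy":-0.75,"dz":-0.1,"ax":0,"ay":0,"az":-0.026,"gripper":100},{"dx":-0.9,"dy":-0.75,"dz":-0.1,"ax":0,"ay":0,"az":-0.026,"gripper":100},{"dx":-0.9,"dy":-0.75,"dz":-0.1,"ax":0,"ay":0,"az":-0.026,"gripper":100}]'
python3 - <<'E'
from h import *
s=manip.get_state();print(s['qpos'].round(2),s['contact_force'].round(2));c=cam("wrist",s);im=manip.camera("wrist");cv2.imwrite("pics/w2.png",im);np.savez("pics/w2.npz",K=c[0],R=c[1],t=c[2])
for n,X in(("plate",(.5427,-.1658,.055)),("sample",(.519,.2176,.0505)),("spacer",(.5417,.3259,.0505))):print(n,proj(c,X).round(1))
E
```

```text
time_s: 0.7
eef_pos: [0.3595, 0.4202, 0.2512]
ee_rot: [0.186, 0.983, -0.001, 0.001]
contact_force: [1.2, -0.5, 0.3]
finger_gap: 0.999
time_s: 1.37
eef_pos: [0.4734, 0.2127, 0.272]
ee_rot: [0.107, 0.994, -0.001, 0.001]
contact_force: [-0.4, -0.2, -0.1]
finger_gap: 1.002
[-0.62  0.17  0.13  1.85 -0.02  1.11  0.88] [-0.41 -0.19 -0.05]
plate [  9.7 283. ]
sample [292.4 206.1]
spacer [383.5 205.4]
```

View pics/w2.png

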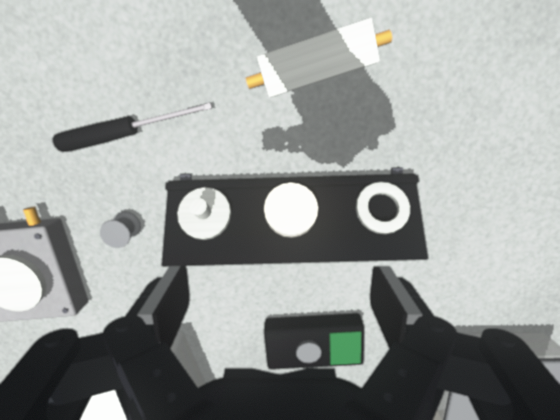

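Wrist view: electrode about (204,212), ceramic (291,209), spacer (384,208). The rack is aligned with the image to about 1° and the predicted positions match within 3 px. Next I'll measure the discs, then move on to the knob.

```bash
cat > m.py <<'E'
from h import *
np.set_printoptions(precision=4,suppress=True)
T=cv2.imread("pics/top0.png");S=cv2.imread("pics/side0.png");W=cv2.imread("pics/w2.png");cT,cS=cam("top"),cam("side")
z=np.load("pics/w2.npz");cW=(z['K'],z['R'],z['t'])
for n,a,b,ths in(("sample",(186,235),(291,209),((140,215),(180,235))),("spacer",(142,228),(384,208),((110,150),(140,190))),("electrode",(229,238),(204,213),((110,150),(140,190)))):
    for ta,tb in ths:
        ea,eb=blob(T,a,ta,22),blob(W,b,tb,36)
        print(n,ta,tb,np.round(ea[0],1),np.round(ea[1],1),np.round(eb[0],1),np.round(eb[1],1),*tri(cT,ea[0],cW,eb[0]))
for p in ((167,185),(418,179)): print("rack low edge",onplane(cW,p,.005))
for p in ((163,265),(427,258)): print("rack high edge",onplane(cW,p,.085))
E
python3 m.py
```

```text
sample 140 215 [185.1 234.3] [24.2 24.5] [290.6 208.9] [52.6 52.7] [0.5186 0.2149 0.0592] 0.0006984626672688275
sample 180 235 [184.7 235.1] [21.5 24.7] [290.6 208.7] [51.5 52.2] [0.5161 0.215  0.0647] 0.0015535715154897582
spacer 110 150 [142.  227.5] [22.6 25.2] [382.9 207.4] [50.4 54.2] [0.5411 0.3228 0.0578] 0.0002345473245541148
spacer 140 190 [141.6 227.8] [21.3 24.9] [383.  207.4] [49.1 53.3] [0.5395 0.3221 0.0618] 0.00023109802522260488
electrode 110 150 [227.7 238.8] [23.2 24.8] [203.4 212.9] [50.7 53.4] [0.5032 0.1099 0.0527] 0.0007650951425158115
electrode 140 190 [227.6 239.2] [22.  24.5] [203.4 212.9] [49.3 52.4] [0.5025 0.1102 0.0538] 0.001489769872458315
rack low edge [0.4694 0.0581 0.005 ]
rack low edge [0.5329 0.3867 0.005 ]
rack high edge [0.5464 0.0554 0.085 ]
rack high edge [0.6032 0.3589 0.085 ]
```

```bash
python3 -m handwheel '[{"dx":-0.27,"dy":-0.81,"dz":0,"ax":0,"ay":0,"az":0,"gripper":100},{"dx":-0.27,"dy":-0.81,"dz":0,"ax":0,"ay":0,"az":0,"gripper":100},{"dx":-0.27,"dy":-0.81,"dz":0,"ax":0,"ay":0,"az":0,"gripper":100},{"dx":-0.27,"dy":-0.81,"dz":0,"ax":0,"ay":0,"az":0,"gripper":100},{"dx":-0.27,"dy":-0.81,"dz":0,"ax":0,"ay":0,"az":0,"gripper":100}]'
python3 -m handwheel '[{"dx":-0.27,"dy":-0.81,"dz":0,"ax":0,"ay":0,"az":0,"gripper":100},{"dx":-0.27,"dy":-0.81,"dz":0,"ax":0,"ay":0,"az":0,"gripper":100},{"dx":-0.27,"dy":-0.81,"dz":0,"ax":0,"ay":0,"az":0,"gripper":100},{"dx":-0.27,"dy":-0.81,"dz":0,"ax":0,"ay":0,"az":0,"gripper":100},{"dx":-0.27,"dy":-0.81,"dz":0,"ax":0,"ay":0,"az":0,"gripper":100}]'
python3 -m handwheel '[{"dx":-0.27,"dy":-0.81,"dz":0.36,"ax":0,"ay":0,"az":0.29,"gripper":100},{"dx":-0.27,"dy":-0.81,"dz":0.36,"ax":0,"ay":0,"az":0.29,"gripper":100},{"dx":-0.27,"dy":-0.81,"dz":0.36,"ax":0,"ay":0,"az":0.29,"gripper":100},{"dx":-0.27,"dy":-0.81,"dz":0.36,"ax":0,"ay":0,"az":0.29,"gripper":100},{"dx":-0.27,"dy":-0.81,"dz":0.36,"ax":0,"ay":0,"az":0.29,"gripper":100},{"dx":-0.27,"dy":-0.81,"dz":0.36,"ax":0,"ay":0,"az":0.29,"gripper":100},{"dx":-0.27,"dy":-0.81,"dz":0.36,"ax":0,"ay":0,"az":0.29,"gripper":100},{"dx":-0.27,"dy":-0.81,"dz":0.36,"ax":0,"ay":0,"az":0.29,"gripper":100},{"dx":-0.27,"dy":-0.81,"dz":0.36,"ax":0,"ay":0,"az":0.29,"gripper":100},{"dx":-0.27,"dy":-0.81,"dz":0.36,"ax":0,"ay":0,"az":0.29,"gripper":100},{"dx":-0.27,"dy":-0.81,"dz":0.36,"ax":0,"ay":0,"az":0.29,"gripper":100},{"dx":-0.27,"dy":-0.81,"dz":0.36,"ax":0,"ay":0,"az":0.29,"gripper":100}]'
python3 - <<'E'
from h import *
s=manip.get_state();print(s['qpos'].round(2),s['contact_force'].round(2));c=cam("wrist",s);im=manip.camera("wrist");cv2.imwrite("pics/w3.png",im);np.savez("pics/w3.npz",K=c[0],R=c[1],t=c[2])
for n,X in(("plate",(.5427,-.1658,.055)),("dial",(.527,-.2948,.035))):print(n,proj(c,X).round(1))
E
```

```text
time_s: 1.83
eef_pos: [0.4913, 0.0385, 0.2722]
ee_rot: [0.109, 0.994, -0.003, 0.001]
contact_force: [0.5, -0.6, 0.8]
finger_gap: 1.001
time_s: 2.25
eef_pos: [0.5086, -0.1367, 0.2733]
ee_rot: [0.113, 0.994, -0.004, 0.001]
contact_force: [0.4, 0.3, 0.5]
finger_gap: 1.004
time_s: 3.25
eef_pos: [0.5264, -0.3046, 0.2021]
ee_rot: [0.758, 0.652, -0.002, 0.003]
contact_force: [0.8, -0.5, -0.7]
finger_gap: 0.999
[-0.1   0.47  0.77  1.77 -0.36  1.05  0.64] [ 0.81 -0.5  -0.72]
plate [272.   20.5]
dial [277.4 172.5]
```

View pics/w3.png

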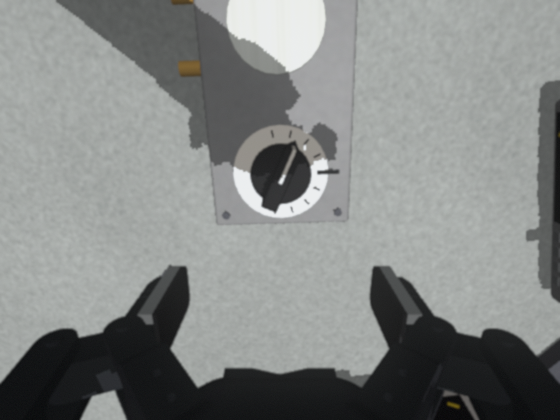

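The knob is at about (281,173). Its bar runs from the tail at (271,208) to the pointer end at (296,144), and the zero mark runs from (318,172) to (338,171). Now I'll turn these into world coordinates.

```bash
cat > k.py <<'E'
from h import *
import sys
np.set_printoptions(precision=4,suppress=True)
def knob(tag,line,zm,plate):
    W=cv2.imread(f"pics/{tag}.png");z=np.load(f"pics/{tag}.npz");c=(z['K'],z['R'],z['t']);g=cv2.cvtColor(W,6)
    ang=lambda v:np.degrees(np.arctan2(v[1],v[0]))
    x0,y0,x1,y1=line; w=g[y0:y1,x0:x1]; p=np.argwhere(w>110)[:,::-1]+[x0,y0]
    P=np.array([onplane(c,q,.068)[:2] for q in p.astype(float)]); u=np.linalg.svd(P-P.mean(0))[2][0]; t=(P-P.mean(0))@u
    print("line n",len(P),"angle",ang(u),"ends",P.mean(0)+u*t.min(),P.mean(0)+u*t.max(),"resid",np.std((P-P.mean(0))@[-u[1],u[0]]))
    x0,y0,x1,y1=zm; w=g[y0:y1,x0:x1]; p=np.argwhere(w<60)[:,::-1]+[x0,y0]
    P=np.array([onplane(c,q,.0355)[:2] for q in p.astype(float)]); m=P.mean(0); uz=np.linalg.svd(P-m)[2][0]
    print("zero n",len(P),"mid",m,"angle",ang(uz))
    return c,W
if __name__=="__main__":
    c,W=knob("w3",(276,138,304,190),(316,165,342,178),None)
    for th in (200,225): 
        e=blob(W,(277,20),th,60);print("plate",e,onplane(c,e[0],.055))
    # dial: bright or shaded ring edge points (by eye): left, right, bottom, top
    q=np.array([onplane(c,p,.0355)[:2] for p in((233.5,172),(328,172),(281,218),(281,125))]);print(q,q.mean(0))
    # fixture corner screws
    a,b=onplane(c,(226,215),.035),onplane(c,(337.5,211.5),.035);print(a,b,b-a,np.degrees(np.arctan2((b-a)[1],(b-a)[0])))
E
python3 k.py
```

```text
line n 312 angle -113.93838638147992 ends [ 0.5479 -0.2575] [ 0.5297 -0.2986] resid 0.005975150348130027
zero n 8 mid [ 0.5794 -0.3014] angle -4.282272548219003
plate ((276.20114517211914, 15.314580917358398), (96.46855163574219, 112.86251068115234), 168.24566650390625) [ 0.5466 -0.1627  0.055 ]
plate ((276.23299407958984, 15.152776718139648), (94.4117660522461, 111.38444519042969), 168.25730895996094) [ 0.5467 -0.1626  0.055 ]
[[ 0.4839 -0.2875]
 [ 0.577  -0.3018]
 [ 0.5233 -0.3433]
 [ 0.5375 -0.2496]] [ 0.5304 -0.2956]
[ 0.467  -0.3315  0.035 ] [ 0.5825 -0.3453  0.035 ] [ 0.1156 -0.0138  0.    ] -6.820604545348943
```

Agreement: fixture yaw is about -6.9°, knob centre about (0.5285,-0.295), and the bar lies at about 58.5° world, so the knob is at +65° (within 0.6–1.3 rad). I'll turn the tool across the bar, go down, and close gently.

```bash
python3 -m handwheel '[{"dx":0.048,"dy":0.003,"dz":0.5,"ax":0,"ay":0,"az":0.064,"gripper":100},{"dx":0.048,"dy":0.003,"dz":0.5,"ax":0,"ay":0,"az":0.064,"gripper":100},{"dx":0.048,"dy":0.003,"dz":0.5,"ax":0,"ay":0,"az":0.064,"gripper":70},{"dx":0.048,"dy":0.003,"dz":0.5,"ax":0,"ay":0,"az":0.064,"gripper":70},{"dx":0.048,"dy":0.003,"dz":0.6,"ax":0,"ay":0,"az":0.064,"gripper":70},{"dx":0.048,"dy":0.003,"dz":0.7,"ax":0,"ay":0,"az":0.064,"gripper":70},{"dx":0.048,"dy":0.003,"dz":0.78,"ax":0,"ay":0,"az":0.064,"gripper":70},{"dx":0.048,"dy":0.003,"dz":0.78,"ax":0,"ay":0,"az":0.064,"gripper":70},{"dx":0.048,"dy":0.003,"dz":0.78,"ax":0,"ay":0,"az":0.064,"gripper":70}]' 20
python3 -m handwheel '[{"dx":0,"dy":0,"dz":0,"ax":0,"ay":0,"az":0,"gripper":10},{"dx":0,"dy":0,"dz":0,"ax":0,"ay":0,"az":0,"gripper":10},{"dx":0,"dy":0,"dz":0,"ax":0,"ay":0,"az":0,"gripper":10},{"dx":0,"dy":0,"dz":0,"ax":0,"ay":0,"az":0,"gripper":10},{"dx":0,"dy":0,"dz":0,"ax":0,"ay":0,"az":0,"gripper":10},{"dx":0,"dy":0,"dz":0,"ax":0,"ay":0,"az":0,"gripper":10},{"dx":0,"dy":0,"dz":0,"ax":0,"ay":0,"az":0,"gripper":10},{"dx":0,"dy":0,"dz":0,"ax":0,"ay":0,"az":0,"gripper":10},{"dx":0,"dy":0,"dz":0,"ax":0,"ay":0,"az":0,"gripper":10}]' 20
python3 -c "
from workcell import manip;s=manip.get_state();print(s['torque'],s['contact_force'])"
```

```text
time_s: 4.05
eef_pos: [0.5289, -0.2944, 0.0449]
ee_rot: [0.873, 0.487, -0.002, 0.002]
contact_force: [0.3, 0.6, 0.7]
finger_gap: 0.702
time_s: 4.8
eef_pos: [0.5295, -0.2944, 0.0458]
ee_rot: [0.873, 0.487, -0.001, 0.002]
contact_force: [-0.2, 1.8, 6.4]
finger_gap: 0.182
[ 0.3553037   0.19972715 -0.00317761] [-0.1915697   1.75100339  6.39102006]
```

Gripped: opening 15.5 mm, which matches the 16 mm bar. Turning it 65° clockwise.

```bash
python3 -m handwheel '[{"dx":0,"dy":0,"dz":-0.004,"ax":0,"ay":0,"az":0.018,"gripper":10},{"dx":0,"dy":0,"dz":-0.004,"ax":0,"ay":0,"az":0.036,"gripper":10},{"dx":0,"dy":0,"dz":-0.004,"ax":0,"ay":0,"az":0.054,"gripper":10},{"dx":0,"dy":0,"dz":-0.004,"ax":0,"ay":0,"az":0.072,"gripper":10},{"dx":0,"dy":0,"dz":-0.004,"ax":0,"ay":0,"az":0.09,"gripper":10},{"dx":0,"dy":0,"dz":-0.004,"ax":0,"ay":0,"az":0.108,"gripper":10},{"dx":0,"dy":0,"dz":-0.004,"ax":0,"ay":0,"az":0.126,"gripper":10},{"dx":0,"dy":0,"dz":-0.004,"ax":0,"ay":0,"az":0.144,"gripper":10},{"dx":0,"dy":0,"dz":-0.004,"ax":0,"ay":0,"az":0.162,"gripper":10},{"dx":0,"dy":0,"dz":-0.004,"ax":0,"ay":0,"az":0.181,"gripper":10},{"dx":0,"dy":0,"dz":-0.004,"ax":0,"ay":0,"az":0.181,"gripper":10},{"dx":0,"dy":0,"dz":-0.004,"ax":0,"ay":0,"az":0.181,"gripper":10}]' 20
python3 - <<'E'
from h import *
s=manip.get_state();print(s['qpos'].round(2),s['contact_force'],s['torque']);R=Ro.from_quat(s['ee_rot']).as_matrix();print(R.round(4),"bar ang",np.degrees(np.arctan2(R[1,0],R[0,0])))
E
```

```text
time_s: 5.8
eef_pos: [0.5295, -0.2946, 0.046]
ee_rot: [0.998, -0.058, -0.0, 0.003]
contact_force: [3.3, -2.7, -7.7]
finger_gap: 0.182
[-0.23  0.81  1.    1.9  -0.86  0.93 -0.5 ] [ 3.32840221 -2.69238981 -7.70859159] [-0.40193181 -0.28291371 -0.05336941]
[[ 9.932e-01 -1.162e-01 -5.000e-04]
 [-1.162e-01 -9.932e-01 -6.100e-03]
 [ 2.000e-04  6.100e-03 -1.000e+00]] bar ang -6.673545685001427
```

```bash
python3 -m handwheel '[{"dx":0,"dy":0,"dz":0,"ax":0,"ay":0,"az":0,"gripper":60},{"dx":0,"dy":0,"dz":0,"ax":0,"ay":0,"az":0,"gripper":60},{"dx":0,"dy":0,"dz":0,"ax":0,"ay":0,"az":0,"gripper":60},{"dx":0,"dy":0,"dz":0,"ax":0,"ay":0,"az":0,"gripper":60},{"dx":0,"dy":0,"dz":-0.3,"ax":0,"ay":0,"az":0,"gripper":60},{"dx":0,"dy":0,"dz":-0.5,"ax":0,"ay":0,"az":0,"gripper":60},{"dx":-0.3,"dy":-0.2,"dz":-0.8,"ax":0,"ay":0,"az":0,"gripper":100},{"dx":-0.3,"dy":-0.2,"dz":-0.8,"ax":0,"ay":0,"az":0,"gripper":100},{"dx":-0.3,"dy":-0.2,"dz":-0.8,"ax":0,"ay":0,"az":0,"gripper":100},{"dx":-0.3,"dy":-0.2,"dz":-0.8,"ax":0,"ay":0,"az":0,"gripper":100}]' 20
python3 - <<'E'
from h import *
s=manip.get_state();print(s['qpos'].round(2));c=cam("wrist",s);im=manip.camera("wrist");cv2.imwrite("pics/w4.png",im);np.savez("pics/w4.npz",K=c[0],R=c[1],t=c[2])
p=proj(c,(.535,-.23,.05));print("fixture",p,"knob",proj(c,(.5285,-.295,.068)),"plate",proj(c,(.5427,-.166,.055)))
x,y=[int(np.clip(v,a,b)) for v,a,b in((p[0],140,420),(p[1],105,315))]
cv2.imwrite("pics/w4c.png",cv2.resize(im[y-105:y+105,x-140:x+140],None,fx=2.8,fy=2.8,interpolation=2));print("crop origin",x-140,y-105)
E
```

```text
time_s: 6.63
eef_pos: [0.4738, -0.2467, 0.2088]
ee_rot: [0.998, -0.058, 0.003, 0.002]
contact_force: [0.3, -0.3, -0.2]
finger_gap: 0.998
[-0.51  0.51  1.25  1.94 -0.55  1.09 -0.71]
fixture [252.4001093  126.25374453] knob [325.43297832 126.47272682] plate [181.40877642 126.53625302]
crop origin 112 21
```

View pics/w4c.png

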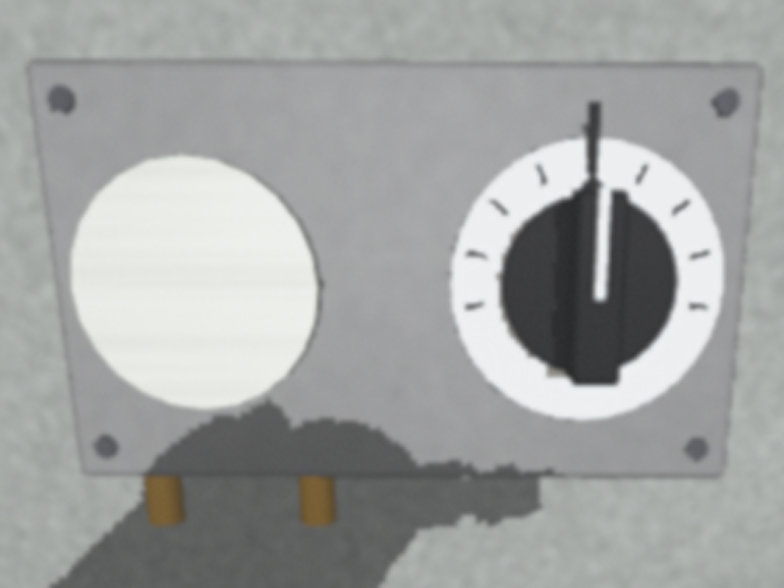

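In the clear view (crop), the white line runs from (600,300) to (606,190) and the zero mark from (594,100) to (594,175). I'll measure both, and the plate centre, in world coordinates.

```bash
cat > k2.py <<'E'
from h import *
np.set_printoptions(precision=4,suppress=True)
def run(tag,ox,oy,f,line,zm,plate,dial):
    W=cv2.imread(f"pics/{tag}.png");z=np.load(f"pics/{tag}.npz");c=(z['K'],z['R'],z['t']);g=cv2.cvtColor(W,6).astype(float)
    ang=lambda v:np.degrees(np.arctan2(v[1],v[0])); o=lambda u,v:(ox+u/f,oy+v/f)
    def fit(box,bright,h):
        (x0,y0),(x1,y1)=o(*box[:2]),o(*box[2:]);x0,y0,x1,y1=map(int,(x0,y0,x1,y1)); pts=[]
        for y in range(y0,y1+1):
            r=g[y,x0:x1+1]; w=np.clip(r-90,0,None) if bright else np.clip(120-r,0,None)
            if w.sum()>0: pts.append(((w*np.arange(x0,x1+1)).sum()/w.sum(),y))
        P=np.array([onplane(c,q,h)[:2] for q in pts]); m=P.mean(0);u=np.linalg.svd(P-m)[2][0]
        if u[0]<0:u=-u
        return m,ang(u),P[0],P[-1]
    print("line",*fit(line,True,.068)); zz=fit(zm,False,.0355); print("zero",*zz)
    e=blob(W,o(*plate),200,55); pl=onplane(c,e[0],.055); print("plate",e[0],e[1],pl)
    d=blob(W,o(*dial),215,60); dc=onplane(c,d[0],.0355); print("dial",d[0],d[1],dc)
    v=(pl-dc)[:2]; print("plate-dial",np.hypot(*v),"yaw",ang(v)-90,"zero mark dir from dial",ang(zz[0]-dc[:2]))
    return c,W
if __name__=="__main__":
    c,W=run("w4",112,21,2.8,(592,205,614,292),(583,105,606,135),(195,280),(590,280))
    cT=cam("top");T=cv2.imread("pics/top0.png");e=blob(W,(181,121),200,55);print("tri plate",*tri(cT,blob(T,(337,218),165,25)[0],c,e[0]))
    s=[onplane(c,(112+u/2.8,21+v/2.8),.035) for u,v in((62,99),(725,102),(105,446),(697,448))]
    for a,b in((0,1),(2,3)): v=s[a]-s[b];print("screws",np.linalg.norm(v),np.degrees(np.arctan2(v[1],v[0]))-90)
    for a,b in((0,2),(1,3)): v=s[a]-s[b];print("screws x",np.linalg.norm(v),np.degrees(np.arctan2(v[1],v[0])))
E
python3 k2.py
```

```text
line [ 0.5425 -0.2971] -6.785877766018402 [ 0.5551 -0.2986] [ 0.5297 -0.2955]
zero [ 0.5819 -0.3017] -9.34204746618193 [ 0.5865 -0.3023] [ 0.5773 -0.3011]
plate (180.63299942016602, 121.27071380615234) (83.99246215820312, 92.75096893310547) [ 0.5474 -0.1663  0.055 ]
dial (321.2768859863281, 119.98395156860352) (95.51251220703125, 100.54230499267578) [ 0.5321 -0.2958  0.0355]
plate-dial 0.13043353939464583 yaw -6.736543681332648 zero mark dir from dial -6.7219401356456085
tri plate [ 0.546  -0.1655  0.0498] 0.0028739241968350907
screws 0.21648319275403238 -6.947739692470478
screws 0.21758477750949196 -6.97617533754314
screws x 0.11620884733690678 -7.166261216791871
screws x 0.11631785162913964 -6.623449397347886
```

Knob verified: pointer at -6.8°, fixture yaw -6.8 to -7.0°, so it is on zero within about 0.3°. In the robot frame the knob centre was (0.5295,-0.2946) when gripped, so the plate is at about (0.545,-0.1655). Next I go to the rack and turn the tool back.

```bash
python3 -m handwheel '[{"dx":-0.13,"dy":-1,"dz":-0.1,"ax":0,"ay":0,"az":-0.24,"gripper":100},{"dx":-0.13,"dy":-1,"dz":-0.1,"ax":0,"ay":0,"az":-0.24,"gripper":100},{"dx":-0.13,"dy":-1,"dz":-0.1,"ax":0,"ay":0,"az":-0.24,"gripper":100},{"dx":-0.13,"dy":-1,"dz":-0.1,"ax":0,"ay":0,"az":-0.24,"gripper":100},{"dx":-0.13,"dy":-1,"dz":-0.1,"ax":0,"ay":0,"az":-0.24,"gripper":100},{"dx":-0.13,"dy":-1,"dz":-0.1,"ax":0,"ay":0,"az":-0.24,"gripper":100},{"dx":-0.13,"dy":-1,"dz":-0.1,"ax":0,"ay":0,"az":-0.24,"gripper":100},{"dx":-0.13,"dy":-1,"dz":-0.1,"ax":0,"ay":0,"az":-0.24,"gripper":100},{"dx":-0.13,"dy":-1,"dz":-0.1,"ax":0,"ay":0,"az":-0.24,"gripper":100},{"dx":-0.13,"dy":-1,"dz":-0.1,"ax":0,"ay":0,"az":-0.24,"gripper":100},{"dx":-0.13,"dy":-1,"dz":-0.1,"ax":0,"ay":0,"az":-0.24,"gripper":100},{"dx":-0.13,"dy":-1,"dz":-0.1,"ax":0,"ay":0,"az":-0.24,"gripper":100}]'
cat > go.py <<'E'
# shift and turn (in row units) from the present pose to a wanted TCP pose: x y z, yaw of tool y (deg), tilt about tool y (deg)
from h import *
import sys
x,y,z,yaw,tilt=map(float,sys.argv[1:6]); s=manip.get_state(); R=Ro.from_quat(s['ee_rot']).as_matrix()
a=np.radians(yaw); Y=np.array([np.cos(a),np.sin(a),0]); Z=np.array([0,0,-1.]); X=np.cross(Y,Z); G=np.c_[X,Y,Z]@Ro.from_euler('y',tilt,degrees=True).as_matrix()
print("shift",(R.T@(np.array([x,y,z])-s['eef_pos'])/.2).round(4),"turn",(Ro.from_matrix(R.T@G).as_rotvec()/(2*np.pi)).round(4),"q",s['qpos'].round(2))
E
python3 go.py 0.467 0.225 0.23 79.3 0
```

```text
time_s: 7.68
eef_pos: [0.4722, -0.0448, 0.2258]
ee_rot: [0.768, 0.64, -0.0, 0.003]
contact_force: [-1.1, 0.4, 0.1]
finger_gap: 0.999
shift [ 1.322  -0.2681 -0.0276] turn [-0.      0.001  -0.2491] q [-0.86  0.2   1.01  2.04 -0.2   1.    0.06]
```

```bash
python3 -m handwheel '[{"dx":1,"dy":-0.2,"dz":0,"ax":0,"ay":0,"az":-0.236,"gripper":100},{"dx":1,"dy":-0.2,"dz":0,"ax":0,"ay":0,"az":-0.236,"gripper":100},{"dx":1,"dy":-0.2,"dz":0,"ax":0,"ay":0,"az":-0.236,"gripper":100},{"dx":1,"dy":-0.2,"dz":0,"ax":0,"ay":0,"az":-0.236,"gripper":100},{"dx":1,"dy":-0.2,"dz":0,"ax":0,"ay":0,"az":-0.236,"gripper":100},{"dx":1,"dy":-0.2,"dz":0,"ax":0,"ay":0,"az":-0.236,"gripper":100},{"dx":1,"dy":-0.2,"dz":0,"ax":0,"ay":0,"az":-0.236,"gripper":100},{"dx":1,"dy":-0.2,"dz":0,"ax":0,"ay":0,"az":-0.236,"gripper":100},{"dx":1,"dy":-0.2,"dz":0,"ax":0,"ay":0,"az":-0.236,"gripper":100},{"dx":1,"dy":-0.2,"dz":0,"ax":0,"ay":0,"az":-0.236,"gripper":100},{"dx":1,"dy":-0.2,"dz":0,"ax":0,"ay":0,"az":-0.236,"gripper":100},{"dx":1,"dy":-0.2,"dz":0,"ax":0,"ay":0,"az":-0.236,"gripper":100}]'
python3 go.py 0.467 0.225 0.16 79.3 -35
```

```text
time_s: 8.68
eef_pos: [0.469, 0.1592, 0.2237]
ee_rot: [0.131, 0.991, -0.003, 0.001]
contact_force: [0.1, -0.1, 1.0]
finger_gap: 0.998
shift [0.0962 0.3168 0.3168] turn [-0.0045 -0.0967 -0.0115] q [-0.96  0.2   0.63  1.99 -0.13  1.    1.04]
```

```bash
python3 -m handwheel '[{"dx":0.096,"dy":0.317,"dz":0.317,"ax":-0.0045,"ay":-0.0967,"az":-0.0115,"gripper":100},{"dx":0.096,"dy":0.317,"dz":0.317,"ax":-0.0045,"ay":-0.0967,"az":-0.0115,"gripper":100},{"dx":0.096,"dy":0.317,"dz":0.317,"ax":-0.0045,"ay":-0.0967,"az":-0.0115,"gripper":100},{"dx":0.096,"dy":0.317,"dz":0.317,"ax":-0.0045,"ay":-0.0967,"az":-0.0115,"gripper":100},{"dx":0.096,"dy":0.317,"dz":0.317,"ax":-0.0045,"ay":-0.0967,"az":-0.0115,"gripper":100},{"dx":0.096,"dy":0.317,"dz":0.317,"ax":-0.0045,"ay":-0.0967,"az":-0.0115,"gripper":100},{"dx":0.096,"dy":0.317,"dz":0.317,"ax":-0.0045,"ay":-0.0967,"az":-0.0115,"gripper":100},{"dx":0.096,"dy":0.317,"dz":0.317,"ax":-0.0045,"ay":-0.0967,"az":-0.0115,"gripper":100}]'
python3 - <<'E'
from h import *
s=manip.get_state();print(s['qpos'].round(2));c=cam("wrist",s);im=manip.camera("wrist");cv2.imwrite("pics/w5.png",im);np.savez("pics/w5.npz",K=c[0],R=c[1],t=c[2],Q=s['ee_rot'],P=s['eef_pos'])
print(proj(c,(.518,.2155,.058)))
E
python3 go.py 0.467 0.225 0.16 79.3 -35
```

```text
time_s: 9.35
eef_pos: [0.466, 0.2262, 0.1592]
ee_rot: [0.087, 0.95, -0.029, 0.299]
contact_force: [0.3, 0.2, 0.1]
finger_gap: 1.002
[-1.68  0.3   1.02  2.34  0.72  0.34  0.  ]
[279.74255216 182.41729755]
shift [ 0.0005 -0.0031 -0.0013] turn [-0.0002 -0.0001  0.0002] q [-1.68  0.3   1.02  2.33  0.72  0.34  0.  ]
```

View pics/w5.png

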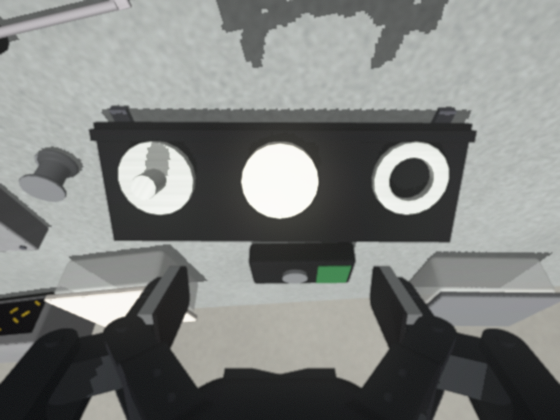

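Tilted view: electrode (156,178), ceramic (280,180) predicted at (280,182), spacer (411,178). The rack edges are level in the image, so yaw and tilt match. Now I'll compute the exact tool-frame offsets.

```bash
cat > t.py <<'E'
from h import *
np.set_printoptions(precision=4,suppress=True)
W=cv2.imread("pics/w5.png");z=np.load("pics/w5.npz");c5=(z['K'],z['R'],z['t']);Q=Ro.from_quat(z['Q']).as_matrix();P=z['P']
z=np.load("pics/w2.npz");c2=(z['K'],z['R'],z['t']);W2=cv2.imread("pics/w2.png");cT=cam("top");T=cv2.imread("pics/top0.png")
n=-Q[:,2]
for nm,p,q,r,h,tt in(("sample",(280,180),(291,209),(186,235),.018,170),("electrode",(156,178),(204,213),(229,238),.010,125),("spacer",(411,178),(384,208),(142,228),.010,125)):
    e5=blob(W,p,190,50);e2=blob(W2,q,200,36);eT=blob(T,r,tt,22)
    X,g=tri(c5,e5[0],c2,e2[0]);Xt,gt=tri(c5,e5[0],cT,eT[0])
    # plane of the tray: through a point whose height is 42.4 mm + h along n
    zz=.0424+h*n[2]; o,d=ray(c5,e5[0]); Xp=o+d*(zz-o[2])/d[2]
    print(nm,"px",np.round(e5[0],1),np.round(e5[1],1),"dist by size",317*.064/np.mean(e5[1]))
    for l,x in(("w5/w2",X),("w5/top",Xt),("plane",Xp)): print("  ",l,x,"tool",Q.T@(x-P))
E
python3 t.py
```

```text
sample px [279.5 180.5] [74.2 76.1] dist by size 0.2700988971219699
   w5/w2 [0.5212 0.2147 0.053 ] tool [ 0.0146 -0.0008  0.1193]
   w5/top [0.5168 0.2158 0.0571] tool [ 0.0159 -0.0005  0.1133]
   plane [0.5165 0.2155 0.0572] tool [ 0.0161 -0.0008  0.1132]
electrode px [155.1 177.9] [67.8 77.2] dist by size 0.2798900029313213
   w5/w2 [0.505  0.1079 0.0474] tool [ 0.0151 -0.1087  0.1263]
   w5/top [0.5026 0.1099 0.0501] tool [ 0.0158 -0.1072  0.1225]
   plane [0.5017 0.1101 0.0506] tool [ 0.0163 -0.1072  0.1216]
spacer px [411.  177.9] [67.1 77.1] dist by size 0.2813615574283094
   w5/w2 [0.5456 0.3263 0.0466] tool [0.015  0.1134 0.1263]
   w5/top [0.5424 0.3258 0.0493] tool [0.016  0.1123 0.1223]
   plane [0.5407 0.3249 0.0506] tool [0.0165 0.1112 0.1204]
```

```bash
python3 -m handwheel '[{"dx":0.072,"dy":-0.003,"dz":0.15,"ax":0,"ay":0,"az":0,"gripper":100},{"dx":0.072,"dy":-0.003,"dz":0.3,"ax":0,"ay":0,"az":0,"gripper":100},{"dx":0.072,"dy":-0.003,"dz":0.4,"ax":0,"ay":0,"az":0,"gripper":100},{"dx":0.072,"dy":-0.003,"dz":0.5,"ax":0,"ay":0,"az":0,"gripper":100},{"dx":0.072,"dy":-0.003,"dz":0.55,"ax":0,"ay":0,"az":0,"gripper":100},{"dx":0.072,"dy":-0.003,"dz":0.6,"ax":0,"ay":0,"az":0,"gripper":100},{"dx":0.072,"dy":-0.003,"dz":0.645,"ax":0,"ay":0,"az":0,"gripper":100},{"dx":0.072,"dy":-0.003,"dz":0.645,"ax":0,"ay":0,"az":0,"gripper":100},{"dx":0.072,"dy":-0.003,"dz":0.645,"ax":0,"ay":0,"az":0,"gripper":100}]' 40
python3 -m handwheel '[{"dx":0,"dy":0,"dz":0,"ax":0,"ay":0,"az":0,"gripper":60},{"dx":0,"dy":0,"dz":0,"ax":0,"ay":0,"az":0,"gripper":60},{"dx":0,"dy":0,"dz":0,"ax":0,"ay":0,"az":0,"gripper":60},{"dx":0,"dy":0,"dz":0,"ax":0,"ay":0,"az":0,"gripper":60},{"dx":0,"dy":0,"dz":0,"ax":0,"ay":0,"az":0,"gripper":60},{"dx":0,"dy":0,"dz":0,"ax":0,"ay":0,"az":0,"gripper":60}]' 40
python3 go.py 0.467 0.225 0.16 79.3 -35
```

```text
time_s: 10.15
eef_pos: [0.5304, 0.2111, 0.0462]
ee_rot: [0.092, 0.949, -0.029, 0.299]
contact_force: [0.6, 0.4, 0.8]
finger_gap: 0.999
time_s: 10.65
eef_pos: [0.5313, 0.2115, 0.0478]
ee_rot: [0.092, 0.949, -0.028, 0.301]
contact_force: [-1.6, -0.3, 6.9]
finger_gap: 0.731
shift [-0.0543  0.0055 -0.6476] turn [-0.0004  0.0004 -0.0009] q [-1.09  0.53  0.49  2.3   1.7   0.23 -0.98]
```

Gripped (62 mm reading, ceramic 64 mm). Lifting off along the tray normal, then setting the tool upright.

```bash
python3 -m handwheel '[{"dx":0,"dy":0,"dz":-0.04,"ax":0,"ay":0,"az":0,"gripper":60},{"dx":0,"dy":0,"dz":-0.1,"ax":0,"ay":0,"az":0,"gripper":60},{"dx":0,"dy":0,"dz":-0.2,"ax":0,"ay":0,"az":0,"gripper":60},{"dx":0,"dy":0,"dz":-0.3,"ax":0,"ay":0,"az":0,"gripper":60},{"dx":0,"dy":0,"dz":-0.4,"ax":0,"ay":0,"az":0,"gripper":60},{"dx":0,"dy":0,"dz":-0.5,"ax":0,"ay":0,"az":0,"gripper":60},{"dx":0,"dy":0,"dz":-0.5,"ax":0,"ay":0,"az":0,"gripper":60}]' 40
python3 go.py 0.49 0.1 0.2 79.3 0
```

```text
time_s: 11.23
eef_pos: [0.4735, 0.2245, 0.1318]
ee_rot: [0.091, 0.949, -0.025, 0.301]
contact_force: [-0.1, -0.7, -0.7]
finger_gap: 0.729
shift [-0.361  -0.5933 -0.1683] turn [ 0.0009  0.0976 -0.0008] q [-1.22  0.27  0.47  2.34  1.12  0.41 -0.41]
```

```bash
python3 -m handwheel '[{"dx":-0.36,"dy":-0.59,"dz":-0.17,"ax":0.001,"ay":0.0976,"az":-0.001,"gripper":60},{"dx":-0.36,"dy":-0.59,"dz":-0.17,"ax":0.001,"ay":0.0976,"az":-0.001,"gripper":60},{"dx":-0.36,"dy":-0.59,"dz":-0.17,"ax":0.001,"ay":0.0976,"az":-0.001,"gripper":60},{"dx":-0.36,"dy":-0.59,"dz":-0.17,"ax":0.001,"ay":0.0976,"az":-0.001,"gripper":60},{"dx":-0.36,"dy":-0.59,"dz":-0.17,"ax":0.001,"ay":0.0976,"az":-0.001,"gripper":60},{"dx":-0.36,"dy":-0.59,"dz":-0.17,"ax":0.001,"ay":0.0976,"az":-0.001,"gripper":60},{"dx":-0.36,"dy":-0.59,"dz":-0.17,"ax":0.001,"ay":0.0976,"az":-0.001,"gripper":60},{"dx":-0.36,"dy":-0.59,"dz":-0.17,"ax":0.001,"ay":0.0976,"az":-0.001,"gripper":60}]' 40
python3 go.py 0.545 -0.1655 0.15 79.3 0
```

```text
time_s: 11.9
eef_pos: [0.4888, 0.0991, 0.2008]
ee_rot: [0.098, 0.994, -0.015, 0.052]
contact_force: [-0.2, -0.9, -2.2]
finger_gap: 0.729
shift [-0.5026 -1.2372  0.3327] turn [-0.0031  0.0171 -0.0016] q [-0.59  0.17  0.29  2.05  0.03  0.84  1.06]
```

```bash
python3 -m handwheel '[{"dx":-0.25,"dy":-0.62,"dz":0.03,"ax":-0.003,"ay":0.017,"az":-0.0016,"gripper":60},{"dx":-0.25,"dy":-0.62,"dz":0.03,"ax":-0.003,"ay":0.017,"az":-0.0016,"gripper":60},{"dx":-0.25,"dy":-0.62,"dz":0.03,"ax":-0.003,"ay":0.017,"az":-0.0016,"gripper":60},{"dx":-0.25,"dy":-0.62,"dz":0.03,"ax":-0.003,"ay":0.017,"az":-0.0016,"gripper":60},{"dx":-0.25,"dy":-0.62,"dz":0.03,"ax":-0.003,"ay":0.017,"az":-0.0016,"gripper":60},{"dx":-0.25,"dy":-0.62,"dz":0.03,"ax":-0.003,"ay":0.017,"az":-0.0016,"gripper":60}]' 40
python3 go.py 0.545 -0.1655 0.12 79.3 0
```

```text
time_s: 12.4
eef_pos: [0.5136, -0.0337, 0.2017]
ee_rot: [0.095, 0.995, -0.001, -0.0]
contact_force: [0.1, 1.4, -0.8]
finger_gap: 0.725
shift [-0.279  -0.6168  0.4091] turn [-0.0002 -0.0001 -0.0005] q [-0.33  0.24  0.37  1.96 -0.11  0.96  1.47]
```

```bash
python3 -m handwheel '[{"dx":-0.279,"dy":-0.617,"dz":0.4,"ax":0,"ay":0,"az":0,"gripper":60},{"dx":-0.279,"dy":-0.617,"dz":0.4,"ax":0,"ay":0,"az":0,"gripper":60},{"dx":-0.279,"dy":-0.617,"dz":0.4,"ax":0,"ay":0,"az":0,"gripper":60},{"dx":-0.279,"dy":-0.617,"dz":0.4,"ax":0,"ay":0,"az":0,"gripper":60},{"dx":-0.279,"dy":-0.617,"dz":0.4,"ax":0,"ay":0,"az":0,"gripper":60},{"dx":-0.279,"dy":-0.617,"dz":0.4,"ax":0,"ay":0,"az":0,"gripper":60},{"dx":-0.279,"dy":-0.617,"dz":0.4,"ax":0,"ay":0,"az":0,"gripper":60}]' 40
python3 - <<'E'
from h import *
s=manip.get_state();im=manip.camera("wrist");cv2.imwrite("pics/w6.png",im)
i=manip.camera_info("wrist");H=np.array(i['hand_eye']);W=np.linalg.inv(H);K=cam("wrist")[0];c=(K,W[:3,:3],W[:3,3])
for X in((0,0,0),(.032,0,-.015),(-.032,0,-.015),(.032,0,.003)):print(X,proj(c,X).round(1))
print(s['contact_force'])
E
python3 go.py 0.545 -0.1655 0.12 79.3 0
```

```text
time_s: 12.98
eef_pos: [0.5452, -0.1632, 0.1214]
ee_rot: [0.094, 0.996, -0.0, -0.001]
contact_force: [0.4, 0.6, -1.9]
finger_gap: 0.725
(0, 0, 0) [281.  265.7]
(0.032, 0, -0.015) [281.2 217.5]
(-0.032, 0, -0.015) [281.1 337.9]
(0.032, 0, 0.003) [281.  204.4]
[ 0.39453774  0.64810141 -1.91660792]
shift [-0.     -0.0134  0.0094] turn [-0.     -0.0001  0.    ] q [-0.08  0.44  0.38  1.92 -0.21  0.83  1.8 ]
```

View pics/w6.png

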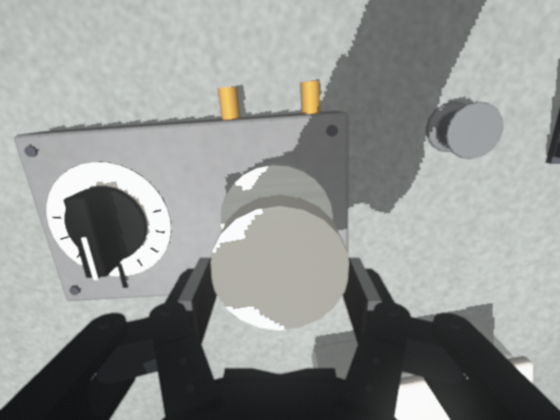

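The ceramic is held between the fingers, x 211–349 and y about 206–330, above the empty plate. I'll measure its edges precisely to find its offset in the hand.

Run:
```python
from h import *
im=cv2.imread("pics/w6.png").astype(int)
g=im.sum(2)//3
for col in (281,300):
    print(col,"top",[(r,tuple(im[r,col])) for r in range(196,226,2)]); print("bot",[(r,g[r,col]) for r in range(316,345,2)])
for row in (240,256,268): print(row,[(c,g[row,c]) for c in range(204,224,2)],[(c,g[row,c]) for c in range(338,356,2)])
```

```text
281 top [(196, (np.int64(123), np.int64(129), np.int64(129))), (198, (np.int64(123), np.int64(128), np.int64(129))), (200, (np.int64(123), np.int64(128), np.int64(129))), (202, (np.int64(122), np.int64(128), np.int64(129))), (204, (np.int64(124), np.int64(130), np.int64(130))), (206, (np.int64(154), np.int64(161), np.int64(162))), (208, (np.int64(171), np.int64(179), np.int64(179))), (210, (np.int64(167), np.int64(177), np.int64(177))), (212, (np.int64(167), np.int64(176), np.int64(176))), (214, (np.int64(167), np.int64(177), np.int64(176))), (216, (np.int64(167), np.int64(176), np.int64(177))), (218, (np.int64(167), np.int64(175), np.int64(176))), (220, (np.int64(166), np.int64(174), np.int64(175))), (222, (np.int64(167), np.int64(175), np.int64(177))), (224, (np.int64(167), np.int64(175), np.int64(177)))]
bot [(316, np.int64(173)), (318, np.int64(173)), (320, np.int64(172)), (322, np.int64(173)), (324, np.int64(175)), (326, np.int64(242)), (328, np.int64(250)), (330, np.int64(223)), (332, np.int64(198)), (334, np.int64(203)), (336, np.int64(207)), (338, np.int64(199)), (340, np.int
[... 1772 characters left out ...]
6, np.int64(173)), (218, np.int64(173)), (220, np.int64(173)), (222, np.int64(173))] [(338, np.int64(172)), (340, np.int64(171)), (342, np.int64(171)), (344, np.int64(172)), (346, np.int64(171)), (348, np.int64(171)), (350, np.int64(182)), (352, np.int64(182)), (354, np.int64(181))]
268 [(204, np.int64(89)), (206, np.int64(59)), (208, np.int64(48)), (210, np.int64(88)), (212, np.int64(162)), (214, np.int64(173)), (216, np.int64(173)), (218, np.int64(173)), (220, np.int64(172)), (222, np.int64(172))] [(338, np.int64(172)), (340, np.int64(171)), (342, np.int64(172)), (344, np.int64(171)), (346, np.int64(170)), (348, np.int64(125)), (350, np.int64(46)), (352, np.int64(47)), (354, np.int64(79))]
```

Run:
```python
from h import *
from scipy.optimize import least_squares
i=manip.camera_info("wrist");W=np.linalg.inv(np.array(i['hand_eye']));c=(cam("wrist")[0],W[:3,:3],W[:3,3])
for h in(.018,0):
    f=lambda p:[proj(c,(p[0]-.032,0,p[1]))[1]-330,proj(c,(p[0]+.032,0,p[1]+h))[1]-206]
    r=least_squares(f,[0,-.015]);x,z=r.x;print(h,r.x,r.fun,"width",proj(c,(x,.032,z))[0]-proj(c,(x,-.032,z))[0])
```

```text
0.018 [-0.00465251 -0.00376656] [-5.68434189e-14  0.00000000e+00] width 127.1408308603229
0 [ 0.00557336 -0.01592197] [0. 0.] width 140.11708922384457
```

The darker crescent above the disc (y 196–206) is its shaded wall, so its centre is about +5 mm in tool x (raw). Comparing with the plate in the same picture cancels the camera bias.

Run:
```python
from h import *
im=cv2.imread("pics/w6.png");g=cv2.cvtColor(im,6).astype(int)
i=manip.camera_info("wrist");W=np.linalg.inv(np.array(i['hand_eye']));c=(cam("wrist")[0],W[:3,:3],W[:3,3])
s=manip.get_state();R=Ro.from_quat(s['ee_rot']).as_matrix()
# plate's upper edge: first strong step per column below row 150
E=[]
for x in range(232,326,4):
    col=cv2.GaussianBlur(im.astype(np.float32).sum(2)/3,(3,3),0)[152:204,x]; d=np.abs(np.diff(col)); k=next((j for j in range(len(d)) if d[j]>9),None)
    E.append((x,152+k if k is not None else -1))
print(E)
zt=s['eef_pos'][2]-.055
P=np.array([onplane(c,(x,y+.5),zt)[:2] for x,y in E if y>0])
from scipy.optimize import least_squares
r=least_squares(lambda p:np.hypot(P[:,0]-p[0],P[:,1]-p[1])-.04,[0,0],loss='soft_l1',f_scale=.0005);print("plate centre tool",r.x,"res",(r.fun*1000).round(1))
T=np.array([*r.x,zt]);print("world raw",s['eef_pos']+R@T, "expected tool",R.T@(np.array([.545,-.1655,.055])-s['eef_pos']))
```

```text
[(232, 171), (236, 170), (240, 171), (244, 169), (248, 165), (252, 165), (256, 161), (260, 160), (264, 157), (268, 156), (272, 155), (276, 154), (280, 154), (284, 152), (288, 152), (292, 166), (296, 167), (300, 169), (304, 171), (308, 173), (312, 176), (316, 179), (320, 184), (324, 189)]
plate centre tool [ 0.00246831 -0.00629884] res [ 1.3  0.2 -1.9 -2.2 -1.  -2.  -0.2 -0.1  1.4  1.9  2.5  3.3  3.6  5.3
  5.9 -2.2 -1.8 -1.7 -1.4 -0.8 -0.5  0.1  0.2  0.9]
world raw [ 0.54185244 -0.16861065  0.05500323] expected tool [-4.79313314e-05 -2.65853457e-03  6.68740175e-02]
```

Run:
```python
from h import *
from scipy.optimize import least_squares
im=cv2.imread("pics/w6.png");b=cv2.GaussianBlur(im.astype(np.float32).sum(2)/3,(3,3),0)
i=manip.camera_info("wrist");W=np.linalg.inv(np.array(i['hand_eye']));c=(cam("wrist")[0],W[:3,:3],W[:3,3]);s=manip.get_state();R=Ro.from_quat(s['ee_rot']).as_matrix();zt=s['eef_pos'][2]-.055
pr=[(x,y+.5) for x,y in((292,166),(296,167),(300,169),(304,171),(308,173),(312,176),(316,179),(320,184),(324,189))]
for y in range(188,218,4): print(y,b[y,212:236:2].astype(int),b[y,322:342:2].astype(int))
P=np.array([onplane(c,p,zt)[:2] for p in pr+[(221.5,200),(333,204)]])
r=least_squares(lambda p:np.hypot(P[:,0]-p[0],P[:,1]-p[1])-.04,[0,0]);print(r.x,(r.fun*1e3).round(1));print("world raw",s['eef_pos']+R@np.array([*r.x,zt]))
```

```text
188 [183 183 183 183 183 183 164 119 111 132 154 157] [133 109 103 103 103 103 103 102 102 102]
192 [183 183 183 183 183 184 178 143 141 156 157 157] [149 140 113 103 103 103 103 102 103 103]
196 [181 181 183 184 184 183 170 155 154 155 154 155] [149 149 139 112 103 104 103 103 104 104]
200 [181 181 181 182 184 178 160 153 153 153 153 153] [154 154 153 141 113 104 104 103 104 104]
204 [182 182 182 183 182 166 156 156 156 155 156 156] [154 154 154 153 136 108 104 104 104 104]
208 [182 182 183 184 177 160 157 157 157 157 157 157] [150 154 155 154 147 117 104 103 103 104]
212 [185 185 185 184 174 158 156 156 156 156 154 143] [122 135 149 154 151 126 106 105 105 105]
216 [188 188 186 185 175 158 156 156 154 143 130 126] [121 119 121 133 147 135 109 105 105 105]
[-0.00089915 -0.00303028] [-0.1  0.1 -0.2 -0.2 -0.  -0.1  0.1 -0.3 -0.2  0.9  1.4]
world raw [ 0.54576754 -0.16602312  0.0550001 ]
```

Plate relative to the disc: dx about -6 mm, dy about -2.5 mm in the tool frame. Going down to about 8 mm above contact, then in small steps.

```bash
python3 -m handwheel '[{"dx":-0.029,"dy":-0.0125,"dz":0.08,"ax":0,"ay":0,"az":0,"gripper":60},{"dx":-0.029,"dy":-0.0125,"dz":0.16,"ax":0,"ay":0,"az":0,"gripper":60},{"dx":-0.029,"dy":-0.0125,"dz":0.22,"ax":0,"ay":0,"az":0,"gripper":60},{"dx":-0.029,"dy":-0.0125,"dz":0.26,"ax":0,"ay":0,"az":0,"gripper":60},{"dx":-0.029,"dy":-0.0125,"dz":0.28,"ax":0,"ay":0,"az":0,"gripper":60},{"dx":-0.029,"dy":-0.0125,"dz":0.28,"ax":0,"ay":0,"az":0,"gripper":60},{"dx":-0.029,"dy":-0.0125,"dz":0.28,"ax":0,"ay":0,"az":0,"gripper":60}]'
python3 -m handwheel '[{"dx":0,"dy":0,"dz":0.004,"ax":0,"ay":0,"az":0,"gripper":60},{"dx":0,"dy":0,"dz":0.008,"ax":0,"ay":0,"az":0,"gripper":60},{"dx":0,"dy":0,"dz":0.012,"ax":0,"ay":0,"az":0,"gripper":60},{"dx":0,"dy":0,"dz":0.015,"ax":0,"ay":0,"az":0,"gripper":60},{"dx":0,"dy":0,"dz":0.018,"ax":0,"ay":0,"az":0,"gripper":60},{"dx":0,"dy":0,"dz":0.02,"ax":0,"ay":0,"az":0,"gripper":60},{"dx":0,"dy":0,"dz":0.022,"ax":0,"ay":0,"az":0,"gripper":60},{"dx":0,"dy":0,"dz":0.022,"ax":0,"ay":0,"az":0,"gripper":60}]'
python3 go.py 0.551 -0.167 0.057 79.3 0
```

```text
time_s: 13.62
eef_pos: [0.551, -0.1662, 0.0663]
ee_rot: [0.093, 0.996, -0.0, -0.0]
contact_force: [-0.8, 0.6, -1.2]
finger_gap: 0.727
time_s: 14.28
eef_pos: [0.5509, -0.1663, 0.0618]
ee_rot: [0.093, 0.996, -0.0, -0.0]
contact_force: [0.3, 0.9, -1.3]
finger_gap: 0.729
shift [-0.0011 -0.0036  0.0238] turn [-0.     -0.      0.0001] q [-0.04  0.53  0.35  1.94 -0.26  0.72  1.85]
```

```bash
python3 -m handwheel '[{"dx":0,"dy":0,"dz":0.0015,"ax":0,"ay":0,"az":0,"gripper":60},{"dx":0,"dy":0,"dz":0.003,"ax":0,"ay":0,"az":0,"gripper":60},{"dx":0,"dy":0,"dz":0.0045,"ax":0,"ay":0,"az":0,"gripper":60},{"dx":0,"dy":0,"dz":0.006,"ax":0,"ay":0,"az":0,"gripper":60},{"dx":0,"dy":0,"dz":0.0075,"ax":0,"ay":0,"az":0,"gripper":60},{"dx":0,"dy":0,"dz":0.009,"ax":0,"ay":0,"az":0,"gripper":60},{"dx":0,"dy":0,"dz":0.0105,"ax":0,"ay":0,"az":0,"gripper":60},{"dx":0,"dy":0,"dz":0.012,"ax":0,"ay":0,"az":0,"gripper":60}]'
python3 -m handwheel '[{"dx":0,"dy":0,"dz":0.0015,"ax":0,"ay":0,"az":0,"gripper":60},{"dx":0,"dy":0,"dz":0.003,"ax":0,"ay":0,"az":0,"gripper":60},{"dx":0,"dy":0,"dz":0.0045,"ax":0,"ay":0,"az":0,"gripper":60},{"dx":0,"dy":0,"dz":0.006,"ax":0,"ay":0,"az":0,"gripper":60},{"dx":0,"dy":0,"dz":0.0075,"ax":0,"ay":0,"az":0,"gripper":60}]'
```

```text
time_s: 14.95
eef_pos: [0.5509, -0.1662, 0.0593]
ee_rot: [0.093, 0.996, -0.0, -0.0]
contact_force: [-0.6, -0.3, -1.2]
finger_gap: 0.729
time_s: 15.37
eef_pos: [0.5509, -0.1662, 0.0578]
ee_rot: [0.093, 0.996, -0.0, -0.0]
contact_force: [1.0, 0.2, -0.5]
finger_gap: 0.726
```

```bash
for i in 1 2; do
python3 -m handwheel '[{"dx":0,"dy":0,"dz":0.0015,"ax":0,"ay":0,"az":0,"gripper":60},{"dx":0,"dy":0,"dz":0.003,"ax":0,"ay":0,"az":0,"gripper":60},{"dx":0,"dy":0,"dz":0.0045,"ax":0,"ay":0,"az":0,"gripper":60},{"dx":0,"dy":0,"dz":0.006,"ax":0,"ay":0,"az":0,"gripper":60}]'
done
```

```text
time_s: 15.7
eef_pos: [0.551, -0.1662, 0.057]
ee_rot: [0.093, 0.996, 0.0, -0.0]
contact_force: [-1.3, 1.1, 6.0]
finger_gap: 0.726
time_s: 16.03
eef_pos: [0.551, -0.1662, 0.0569]
ee_rot: [0.093, 0.996, 0.0, -0.0]
contact_force: [-4.7, 2.4, 12.9]
finger_gap: 0.729
```

Contact came at TCP z = 0.057, as expected (13 N). Easing off, opening, and lifting straight up.

```bash
python3 -m handwheel '[{"dx":0,"dy":0,"dz":-0.001,"ax":0,"ay":0,"az":0,"gripper":60},{"dx":0,"dy":0,"dz":-0.001,"ax":0,"ay":0,"az":0,"gripper":100},{"dx":0,"dy":0,"dz":-0.001,"ax":0,"ay":0,"az":0,"gripper":100},{"dx":0,"dy":0,"dz":-0.001,"ax":0,"ay":0,"az":0,"gripper":100},{"dx":0,"dy":0,"dz":-0.001,"ax":0,"ay":0,"az":0,"gripper":100},{"dx":0,"dy":0,"dz":-0.001,"ax":0,"ay":0,"az":0,"gripper":100}]'
python3 -m handwheel '[{"dx":0,"dy":0,"dz":-0.05,"ax":0,"ay":0,"az":0,"gripper":100},{"dx":0,"dy":0,"dz":-0.15,"ax":0,"ay":0,"az":0,"gripper":100},{"dx":0,"dy":0,"dz":-0.3,"ax":0,"ay":0,"az":0,"gripper":100},{"dx":0,"dy":0,"dz":-0.5,"ax":0,"ay":0,"az":0,"gripper":100},{"dx":0.2,"dy":0.2,"dz":-0.7,"ax":0,"ay":0,"az":0,"gripper":100},{"dx":0.2,"dy":0.2,"dz":-0.7,"ax":0,"ay":0,"az":0,"gripper":100},{"dx":0.2,"dy":0.2,"dz":-0.7,"ax":0,"ay":0,"az":0,"gripper":100}]'
python3 - <<'E'
from h import *
s=manip.get_state();c=cam("wrist",s);im=manip.camera("wrist");cv2.imwrite("pics/w7.png",im);np.savez("pics/w7.npz",K=c[0],R=c[1],t=c[2])
p=proj(c,(.545,-.166,.06));print(p,s['eef_pos'])
a=im[int(p[1])-70:int(p[1])+70,int(p[0])-70:int(p[0])+70]
T=manip.camera("top");cv2.imwrite("pics/top7.png",T);b=T[180:255,300:420]
o=np.zeros((580,800,3),np.uint8);o[:560,:560][:a.shape[0]*4,:a.shape[1]*4]=cv2.resize(a,None,fx=4,fy=4,interpolation=2)
o[:150,560:800]=cv2.resize(b,(240,150),interpolation=2);cv2.imwrite("pics/c7.png",o)
E
```

```text
time_s: 16.53
eef_pos: [0.5509, -0.1663, 0.0569]
ee_rot: [0.093, 0.996, 0.0, -0.0]
contact_force: [0.1, -0.9, 0.6]
finger_gap: 0.996
time_s: 17.12
eef_pos: [0.5194, -0.1162, 0.201]
ee_rot: [0.091, 0.996, 0.002, 0.002]
contact_force: [-1.2, -0.5, 0.3]
finger_gap: 0.996
[233.73983423 223.66953169] [ 0.51936566 -0.11624872  0.20096967]
```

View pics/c7.png

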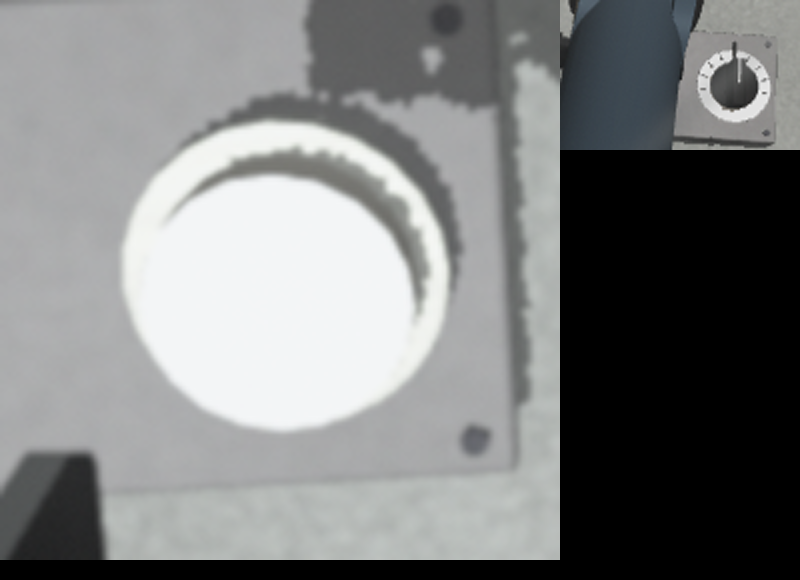

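The ceramic lies on the plate (crop: plate x 122–450, top 120; ceramic face x 143–415, y 175–431). The knob still shows zero in the top inset. Next I'll measure how well it is centred.

```bash
cat > cen.py <<'E'
from h import *
from scipy.optimize import least_squares
np.set_printoptions(precision=4,suppress=True)
def fitc(c,pts,z,r):
    P=np.array([onplane(c,p,z)[:2] for p in pts]); s=least_squares(lambda p:np.hypot(P[:,0]-p[0],P[:,1]-p[1])-r,P.mean(0)); f=least_squares(lambda p:np.hypot(P[:,0]-p[0],P[:,1]-p[1])-p[2],[*s.x,r]); return s.x,(s.fun*1e3).round(1),f.x
E
python3 - <<'E'
from cen import *
im=cv2.imread("pics/w7.png");z=np.load("pics/w7.npz");c=(z['K'],z['R'],z['t']);ox,oy=163,153
o=lambda L:[(ox+(u+.5)/4-.5,oy+(v+.5)/4-.5) for u,v in L]
print("plate",*fitc(c,o([(122,270),(450,265),(275,119),(165,178),(400,160),(436,215),(128,315),(446,310),(425,362)]),.055,.040))
e=blob(cv2.cvtColor((im.min(2)>236).astype(np.uint8)*255,8),(233,228),128,60);print(e,"ceramic by mask",onplane(c,e[0],.073))
print("ceramic",*fitc(c,o([(415,310),(280,175),(355,200),(397,250),(280,431),(200,400),(350,415),(190,200)]),.073,.032))
# sanity of the height: size-based
E
```

```text
plate [ 0.5457 -0.1659] [ 0.6 -0.1  0.5 -1.7  1.3 -0.   1.2 -0.4  0.2] [ 0.5458 -0.166   0.0402]
((233.6284637451172, 221.41048431396484), (74.05516052246094, 78.39558410644531), 104.81918334960938) ceramic by mask [ 0.5379 -0.1627  0.073 ]
ceramic [ 0.5454 -0.166 ] [-0.2  0.   0.1 -0.8  0.3 -1.   0.3 -0. ] [ 0.5454 -0.1659  0.0318]
```

The ceramic is centred on the plate within 1 mm. For the electrode, the jaws' axis lies along the rack, so the stud can be gripped at -25° tilt, which is easier on the joint limits, and the 10° difference made up at placing. Going over it now.

```bash
python3 go.py 0.4995 0.1106 0.18 79.3 -25
python3 -m handwheel '[{"dx":0.31,"dy":1,"dz":0.05,"ax":0,"ay":0,"az":0,"gripper":60},{"dx":0.31,"dy":1,"dz":0.05,"ax":0,"ay":0,"az":0,"gripper":60},{"dx":0.31,"dy":1,"dz":0.05,"ax":0,"ay":0,"az":0,"gripper":60},{"dx":0.31,"dy":1,"dz":0.05,"ax":0,"ay":0,"az":0,"gripper":60},{"dx":0.31,"dy":1,"dz":0.05,"ax":0,"ay":0,"az":0,"gripper":60},{"dx":0.31,"dy":1,"dz":0.05,"ax":0,"ay":0,"az":0,"gripper":60}]' 30
python3 go.py 0.4995 0.1106 0.15 79.3 -25
```

```text
shift [0.309  1.1107 0.0919] turn [ 0.0003 -0.0691  0.0003] q [-0.19  0.28  0.41  1.93 -0.14  0.96  1.67]
time_s: 17.72
eef_pos: [0.494, 0.097, 0.187]
ee_rot: [0.087, 0.996, 0.002, -0.0]
contact_force: [-0.4, 1.2, -0.1]
finger_gap: 0.603
shift [-0.0156  0.0709  0.185 ] turn [ 0.001  -0.0696  0.002 ] q [-0.53  0.24  0.3   2.   -0.09  0.92  1.22]
```

```bash
python3 -m handwheel '[{"dx":-0.016,"dy":0.071,"dz":0.185,"ax":0.001,"ay":-0.0696,"az":0.002,"gripper":60},{"dx":-0.016,"dy":0.071,"dz":0.185,"ax":0.001,"ay":-0.0696,"az":0.002,"gripper":60},{"dx":-0.016,"dy":0.071,"dz":0.185,"ax":0.001,"ay":-0.0696,"az":0.002,"gripper":60},{"dx":-0.016,"dy":0.071,"dz":0.185,"ax":0.001,"ay":-0.0696,"az":0.002,"gripper":60},{"dx":-0.016,"dy":0.071,"dz":0.185,"ax":0.001,"ay":-0.0696,"az":0.002,"gripper":60},{"dx":-0.016,"dy":0.071,"dz":0.185,"ax":0.001,"ay":-0.0696,"az":0.002,"gripper":60},{"dx":-0.016,"dy":0.071,"dz":0.185,"ax":0.001,"ay":-0.0696,"az":0.002,"gripper":60}]' 30
python3 - <<'E'
from h import *
s=manip.get_state();c=cam("wrist",s);im=manip.camera("wrist");cv2.imwrite("pics/w8.png",im);np.savez("pics/w8.npz",K=c[0],R=c[1],t=c[2])
g=cv2.cvtColor(im,6);print("expected disc",proj(c,(.5026,.1099,.0501)),"stud top",proj(c,np.array((.5026,.1099,.0501))+.026*np.array((-.564,.1066,.819))))
p=proj(c,(.5026,.1099,.0501));e=blob(im,p,190,70);print(e,onplane(c,e[0],.0506))
E
python3 go.py 0.4995 0.1106 0.0576 79.3 -25
```

```text
time_s: 18.3
eef_pos: [0.4998, 0.1101, 0.1497]
ee_rot: [0.091, 0.972, -0.021, 0.215]
contact_force: [0.2, 0.4, -0.1]
finger_gap: 0.602
expected disc [281.11513239 157.01489127] stud top [281.26187166 156.91996507]
((281.0099105834961, 157.65340423583984), (85.92256927490234, 86.84830474853516), 31.10708236694336) [0.50280386 0.1097813  0.0506    ]
shift [0.2    0.002  0.4168] turn [-0.0002 -0.     -0.0001] q [-0.88  0.17  0.49  2.29  0.47  0.37  0.55]
```

```bash
python3 -m handwheel '[{"dx":0.05,"dy":0.002,"dz":0.104,"ax":0,"ay":0,"az":0,"gripper":60},{"dx":0.1,"dy":0.002,"dz":0.208,"ax":0,"ay":0,"az":0,"gripper":60},{"dx":0.14,"dy":0.002,"dz":0.29,"ax":0,"ay":0,"az":0,"gripper":60},{"dx":0.17,"dy":0.002,"dz":0.354,"ax":0,"ay":0,"az":0,"gripper":60},{"dx":0.19,"dy":0.002,"dz":0.396,"ax":0,"ay":0,"az":0,"gripper":60},{"dx":0.2,"dy":0.002,"dz":0.417,"ax":0,"ay":0,"az":0,"gripper":60},{"dx":0.2,"dy":0.002,"dz":0.417,"ax":0,"ay":0,"az":0,"gripper":60},{"dx":0.2,"dy":0.002,"dz":0.417,"ax":0,"ay":0,"az":0,"gripper":60}]' 30
python3 go.py 0.4995 0.1106 0.0576 79.3 -25
```

```text
time_s: 19.02
eef_pos: [0.5005, 0.1093, 0.0573]
ee_rot: [0.093, 0.972, -0.021, 0.215]
contact_force: [0.2, 0.7, 0.6]
finger_gap: 0.6
shift [ 0.005   0.0054 -0.0039] turn [-0.0005 -0.0001 -0.0005] q [-0.58  0.36  0.15  2.35  1.19  0.22 -0.21]
```

```bash
python3 -m handwheel '[{"dx":0,"dy":0,"dz":0,"ax":0,"ay":0,"az":0,"gripper":15},{"dx":0,"dy":0,"dz":0,"ax":0,"ay":0,"az":0,"gripper":15},{"dx":0,"dy":0,"dz":0,"ax":0,"ay":0,"az":0,"gripper":15},{"dx":0,"dy":0,"dz":0,"ax":0,"ay":0,"az":0,"gripper":15},{"dx":0,"dy":0,"dz":0,"ax":0,"ay":0,"az":0,"gripper":15},{"dx":0,"dy":0,"dz":0,"ax":0,"ay":0,"az":0,"gripper":15},{"dx":0,"dy":0,"dz":0,"ax":0,"ay":0,"az":0,"gripper":15}]' 40
python3 go.py 0.467 0.118 0.105 79.3 -25;python3 -c "
from workcell import manip;print(manip.get_state()['ee_rot'])"
```

```text
time_s: 19.6
eef_pos: [0.5014, 0.1095, 0.0583]
ee_rot: [0.093, 0.972, -0.021, 0.216]
contact_force: [-0.2, -1.4, 6.5]
finger_gap: 0.211
shift [ 0.0611  0.0091 -0.2865] turn [-0.0004  0.0002 -0.0005] q [-0.58  0.36  0.15  2.35  1.19  0.22 -0.21]
[ 0.09294055  0.97171106 -0.02104479  0.2160944 ]
```

```bash
python3 -m handwheel '[{"dx":-0.02,"dy":0,"dz":-0.043,"ax":0,"ay":0,"az":0,"gripper":15},{"dx":-0.05,"dy":0,"dz":-0.107,"ax":0,"ay":0,"az":0,"gripper":15},{"dx":-0.1,"dy":0,"dz":-0.214,"ax":0,"ay":0,"az":0,"gripper":15},{"dx":-0.15,"dy":0,"dz":-0.321,"ax":0,"ay":0,"az":0,"gripper":15},{"dx":-0.2,"dy":0,"dz":-0.428,"ax":0,"ay":0,"az":0,"gripper":15},{"dx":-0.25,"dy":0,"dz":-0.535,"ax":0,"ay":0,"az":0,"gripper":15},{"dx":-0.25,"dy":0,"dz":-0.535,"ax":0,"ay":0,"az":0,"gripper":15},{"dx":-0.25,"dy":0,"dz":-0.535,"ax":0,"ay":0,"az":0,"gripper":15}]' 40
python3 go.py 0.51 0.02 0.18 79.3 10
```

```text
time_s: 20.27
eef_pos: [0.5014, 0.1097, 0.1772]
ee_rot: [0.093, 0.972, -0.021, 0.217]
contact_force: [-0.4, -0.1, -1.8]
finger_gap: 0.216
shift [-0.1212 -0.4321  0.0413] turn [ 0.      0.0977 -0.0007] q [-0.34  0.13 -0.12  2.24  0.61  0.49  0.42]
```

```bash
python3 -m handwheel '[{"dx":-0.12,"dy":-0.432,"dz":0.04,"ax":0,"ay":0.0977,"az":-0.001,"gripper":15},{"dx":-0.12,"dy":-0.432,"dz":0.04,"ax":0,"ay":0.0977,"az":-0.001,"gripper":15},{"dx":-0.12,"dy":-0.432,"dz":0.04,"ax":0,"ay":0.0977,"az":-0.001,"gripper":15},{"dx":-0.12,"dy":-0.432,"dz":0.04,"ax":0,"ay":0.0977,"az":-0.001,"gripper":15},{"dx":-0.12,"dy":-0.432,"dz":0.04,"ax":0,"ay":0.0977,"az":-0.001,"gripper":15},{"dx":-0.12,"dy":-0.432,"dz":0.04,"ax":0,"ay":0.0977,"az":-0.001,"gripper":15},{"dx":-0.12,"dy":-0.432,"dz":0.04,"ax":0,"ay":0.0977,"az":-0.001,"gripper":15},{"dx":-0.12,"dy":-0.432,"dz":0.04,"ax":0,"ay":0.0977,"az":-0.001,"gripper":15}]' 40
python3 go.py 0.545 -0.1655 0.18 79.3 10
```

```text
time_s: 20.93
eef_pos: [0.5104, 0.0188, 0.1772]
ee_rot: [0.093, 0.992, 0.007, -0.089]
contact_force: [1.2, -0.7, -1.0]
finger_gap: 0.215
shift [-0.3341 -0.8731 -0.0726] turn [-0.0003 -0.0007 -0.0002] q [ 0.02  0.35 -0.14  1.86 -0.    1.1   1.27]
```

```bash
python3 -m handwheel '[{"dx":-0.334,"dy":-0.873,"dz":-0.06,"ax":0,"ay":0,"az":0,"gripper":15},{"dx":-0.334,"dy":-0.873,"dz":-0.06,"ax":0,"ay":0,"az":0,"gripper":15},{"dx":-0.334,"dy":-0.873,"dz":-0.06,"ax":0,"ay":0,"az":0,"gripper":15},{"dx":-0.334,"dy":-0.873,"dz":-0.06,"ax":0,"ay":0,"az":0,"gripper":15},{"dx":-0.334,"dy":-0.873,"dz":-0.06,"ax":0,"ay":0,"az":0,"gripper":15},{"dx":-0.334,"dy":-0.873,"dz":-0.06,"ax":0,"ay":0,"az":0,"gripper":15},{"dx":-0.334,"dy":-0.873,"dz":-0.06,"ax":0,"ay":0,"az":0,"gripper":15},{"dx":-0.334,"dy":-0.873,"dz":-0.06,"ax":0,"ay":0,"az":0,"gripper":15}]' 40
python3 - <<'E'
from h import *
s=manip.get_state();c=cam("wrist",s);im=manip.camera("wrist");cv2.imwrite("pics/w9.png",im);np.savez("pics/w9.npz",K=c[0],R=c[1],t=c[2],Q=s['ee_rot'],P=s['eef_pos'])
print(proj(c,(.5454,-.166,.073)),proj(c,s['eef_pos']))
a=im[90:390,130:430];o=cv2.resize(a,None,fx=2,fy=2,interpolation=2);sd=manip.camera("side");cv2.imwrite("pics/side9.png",sd)
q=cv2.resize(sd[190:290,250:330],None,fx=2.5,fy=2.5,interpolation=2);v=np.zeros((600,800,3),np.uint8);v[:,:600]=o;v[:250,600:800]=q;cv2.imwrite("pics/c9.png",v)
E
python3 go.py 0.545 -0.1655 0.1 79.3 10
```

```text
time_s: 21.6
eef_pos: [0.5435, -0.1634, 0.1764]
ee_rot: [0.092, 0.992, 0.008, -0.09]
contact_force: [0.1, -0.4, -1.0]
finger_gap: 0.214
[277.87970402 227.33558962] [280.95894239 265.8641534 ]
shift [-0.0754 -0.011   0.3778] turn [-0.0003 -0.0008  0.0004] q [ 0.25  0.44 -0.05  1.73  0.03  1.16  1.58]
```

View pics/c9.png

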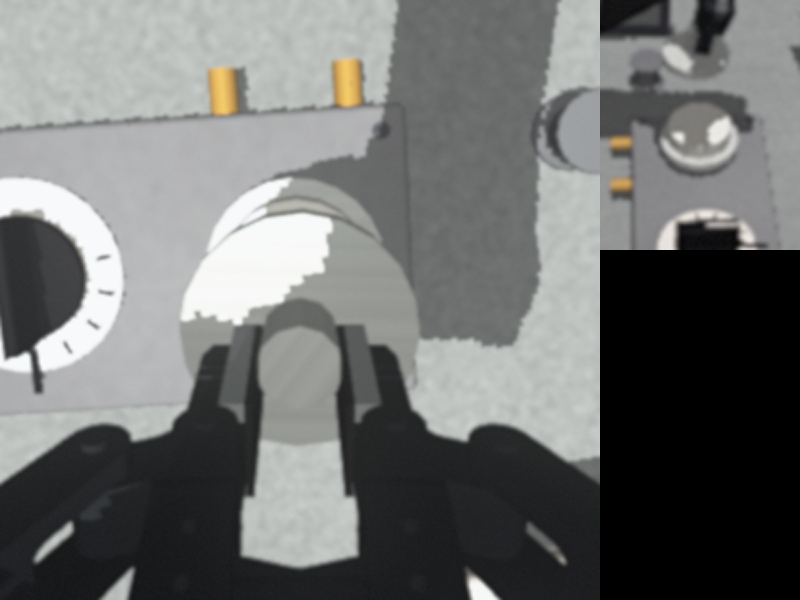

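Electrode held by the stud (crop: disc x 181–418, y 212–443), above the ceramic at about (300,190). I'll solve for its centre and height in the robot frame.

Run:
```python
from cen import *
z=np.load("pics/w9.npz");c=(z['K'],z['R'],z['t']);Q=Ro.from_quat(z['Q']).as_matrix();P=z['P']
o=lambda u,v:np.array((130+(u+.5)/2-.5,90+(v+.5)/2-.5))
pts=[(o(300,212),(0,-1)),(o(300,443),(0,1)),(o(181,325),(-1,0)),(o(418,325),(1,0))]
th=np.linspace(0,2*np.pi,721)
def res(p):
    X=np.c_[p[0]+.032*np.cos(th),p[1]+.032*np.sin(th),np.full(721,p[2])]; q=np.array([proj(c,x) for x in X])
    return [q[:,1].min()-pts[0][0][1],q[:,1].max()-pts[1][0][1],q[:,0].min()-pts[2][0][0],q[:,0].max()-pts[3][0][0]]
r=least_squares(res,[.545,-.165,.167],diff_step=1e-3);print(r.x,np.round(r.fun,2),"TCP",P)
print("electrode rel to TCP",r.x-P)
print("tilt of tool y axis",Q[:,1],"tool z",Q[:,2])
```

```text
[ 0.5406 -0.1636  0.1671] [ 0.2  -0.21 -0.2   0.2 ] TCP [ 0.5435 -0.1634  0.1764]
electrode rel to TCP [-0.0029 -0.0002 -0.0093]
tilt of tool y axis [ 0.1846  0.9828 -0.0015] tool z [-0.1772  0.0318 -0.9837]
```

```bash
python3 go.py 0.5483 -0.1658 0.1 79.3 9.95
```

```text
shift [-0.0917 -0.0095  0.3749] turn [-0.0003 -0.001   0.0004] q [ 0.25  0.44 -0.05  1.73  0.03  1.16  1.58]
```

```bash
python3 -m handwheel '[{"dx":-0.04,"dy":-0.01,"dz":0.1,"ax":0,"ay":-0.001,"az":0,"gripper":15},{"dx":-0.06,"dy":-0.01,"dz":0.2,"ax":0,"ay":-0.001,"az":0,"gripper":15},{"dx":-0.08,"dy":-0.01,"dz":0.28,"ax":0,"ay":-0.001,"az":0,"gripper":15},{"dx":-0.092,"dy":-0.01,"dz":0.34,"ax":0,"ay":-0.001,"az":0,"gripper":15},{"dx":-0.092,"dy":-0.01,"dz":0.365,"ax":0,"ay":-0.001,"az":0,"gripper":15},{"dx":-0.092,"dy":-0.01,"dz":0.375,"ax":0,"ay":-0.001,"az":0,"gripper":15},{"dx":-0.092,"dy":-0.01,"dz":0.375,"ax":0,"ay":-0.001,"az":0,"gripper":15},{"dx":-0.092,"dy":-0.01,"dz":0.375,"ax":0,"ay":-0.001,"az":0,"gripper":15}]' 40
python3 go.py 0.5483 -0.1658 0.095 79.3 9.95
```

```text
time_s: 22.37
eef_pos: [0.5489, -0.1658, 0.1008]
ee_rot: [0.092, 0.992, 0.007, -0.086]
contact_force: [0.8, 0.2, -0.3]
finger_gap: 0.211
shift [-0.0019 -0.0003  0.0291] turn [-0.0003  0.0003  0.0004] q [ 0.25  0.53 -0.05  1.78  0.03  1.01  1.57]
```

```bash
python3 -m handwheel '[{"dx":-0.001,"dy":0,"dz":0.005,"ax":0,"ay":0,"az":0,"gripper":15},{"dx":-0.002,"dy":0,"dz":0.01,"ax":0,"ay":0,"az":0,"gripper":15},{"dx":-0.003,"dy":0,"dz":0.014,"ax":0,"ay":0,"az":0,"gripper":15},{"dx":-0.003,"dy":0,"dz":0.018,"ax":0,"ay":0,"az":0,"gripper":15},{"dx":-0.004,"dy":0,"dz":0.022,"ax":0,"ay":0,"az":0,"gripper":15},{"dx":-0.005,"dy":0,"dz":0.025,"ax":0,"ay":0,"az":0,"gripper":15},{"dx":-0.005,"dy":0,"dz":0.025,"ax":0,"ay":0,"az":0,"gripper":15}]' 40
python3 -m handwheel '[{"dx":0,"dy":0,"dz":0.0015,"ax":0,"ay":0,"az":0,"gripper":15},{"dx":-0.001,"dy":0,"dz":0.003,"ax":0,"ay":0,"az":0,"gripper":15},{"dx":-0.001,"dy":0,"dz":0.0045,"ax":0,"ay":0,"az":0,"gripper":15},{"dx":-0.001,"dy":0,"dz":0.006,"ax":0,"ay":0,"az":0,"gripper":15}]' 40
python3 -m handwheel '[{"dx":0,"dy":0,"dz":0.0015,"ax":0,"ay":0,"az":0,"gripper":15},{"dx":-0.001,"dy":0,"dz":0.003,"ax":0,"ay":0,"az":0,"gripper":15},{"dx":-0.001,"dy":0,"dz":0.0045,"ax":0,"ay":0,"az":0,"gripper":15},{"dx":-0.001,"dy":0,"dz":0.006,"ax":0,"ay":0,"az":0,"gripper":15}]' 40
```

```text
time_s: 22.95
eef_pos: [0.5489, -0.1659, 0.0955]
ee_rot: [0.092, 0.992, 0.007, -0.086]
contact_force: [0.1, 0.3, -1.5]
finger_gap: 0.215
time_s: 23.28
eef_pos: [0.5489, -0.1659, 0.0943]
ee_rot: [0.092, 0.992, 0.007, -0.086]
contact_force: [0.7, 0.2, -1.4]
finger_gap: 0.215
time_s: 23.62
eef_pos: [0.549, -0.1659, 0.093]
ee_rot: [0.092, 0.992, 0.007, -0.086]
contact_force: [-0.4, 0.9, -1.1]
finger_gap: 0.219
```

```bash
python3 -m handwheel '[{"dx":0,"dy":0,"dz":0.0015,"ax":0,"ay":0,"az":0,"gripper":15},{"dx":-0.001,"dy":0,"dz":0.003,"ax":0,"ay":0,"az":0,"gripper":15},{"dx":-0.001,"dy":0,"dz":0.0045,"ax":0,"ay":0,"az":0,"gripper":15}]' 40
python3 -m handwheel '[{"dx":0,"dy":0,"dz":0.001,"ax":0,"ay":0,"az":0,"gripper":15},{"dx":0,"dy":0,"dz":0.002,"ax":0,"ay":0,"az":0,"gripper":15},{"dx":0,"dy":0,"dz":0.002,"ax":0,"ay":0,"az":0,"gripper":15}]' 40
```

```text
time_s: 23.87
eef_pos: [0.549, -0.1659, 0.0921]
ee_rot: [0.092, 0.992, 0.007, -0.086]
contact_force: [-0.3, -0.5, -1.1]
finger_gap: 0.216
time_s: 24.12
eef_pos: [0.5489, -0.1659, 0.0916]
ee_rot: [0.092, 0.992, 0.007, -0.086]
contact_force: [0.4, 0.2, -1.5]
finger_gap: 0.215
```

```bash
for i in 1 2 3; do python3 -m handwheel '[{"dx":0,"dy":0,"dz":0.001,"ax":0,"ay":0,"az":0,"gripper":15},{"dx":0,"dy":0,"dz":0.002,"ax":0,"ay":0,"az":0,"gripper":15},{"dx":0,"dy":0,"dz":0.003,"ax":0,"ay":0,"az":0,"gripper":15}]' 40 | grep -E "pos|force"; done
```

```text
eef_pos: [0.5488, -0.1658, 0.091]
contact_force: [-0.7, -0.4, -0.9]
eef_pos: [0.5487, -0.1658, 0.0904]
contact_force: [1.1, -0.5, -1.4]
eef_pos: [0.5486, -0.1658, 0.0898]
contact_force: [-0.8, 0.2, -0.8]
```

```bash
for i in 1 2 3; do python3 -m handwheel '[{"dx":0,"dy":0,"dz":0.001,"ax":0,"ay":0,"az":0,"gripper":15},{"dx":0,"dy":0,"dz":0.002,"ax":0,"ay":0,"az":0,"gripper":15},{"dx":0,"dy":0,"dz":0.003,"ax":0,"ay":0,"az":0,"gripper":15}]' 40 | grep -E "pos|force"; done
```

```text
eef_pos: [0.5487, -0.1658, 0.0897]
contact_force: [-1.4, 0.2, 2.9]
eef_pos: [0.5487, -0.1658, 0.0896]
contact_force: [-1.4, 0.3, 5.9]
eef_pos: [0.5487, -0.1658, 0.0896]
contact_force: [-2.2, 0.8, 7.2]
```

Contact at TCP z = 0.0897 with 7 N. Easing off and opening, then rising along the stud.

```bash
python3 -m handwheel '[{"dx":0,"dy":0,"dz":-0.001,"ax":0,"ay":0,"az":0,"gripper":15},{"dx":0,"dy":0,"dz":-0.001,"ax":0,"ay":0,"az":0,"gripper":30},{"dx":0,"dy":0,"dz":-0.001,"ax":0,"ay":0,"az":0,"gripper":45},{"dx":0,"dy":0,"dz":-0.001,"ax":0,"ay":0,"az":0,"gripper":60},{"dx":0,"dy":0,"dz":-0.001,"ax":0,"ay":0,"az":0,"gripper":60},{"dx":0,"dy":0,"dz":-0.001,"ax":0,"ay":0,"az":0,"gripper":60}]' 30
python3 -m handwheel '[{"dx":0.01,"dy":0,"dz":-0.05,"ax":0,"ay":0,"az":0,"gripper":60},{"dx":0.027,"dy":0,"dz":-0.15,"ax":0,"ay":0,"az":0,"gripper":60},{"dx":0.053,"dy":0,"dz":-0.3,"ax":0,"ay":0,"az":0,"gripper":60},{"dx":0.09,"dy":0,"dz":-0.5,"ax":0,"ay":0,"az":0,"gripper":60},{"dx":0.12,"dy":0.3,"dz":-0.7,"ax":0,"ay":0,"az":0,"gripper":60},{"dx":0.12,"dy":0.9,"dz":-0.7,"ax":0,"ay":0,"az":0,"gripper":60},{"dx":0.12,"dy":0.9,"dz":-0.7,"ax":0,"ay":0,"az":0,"gripper":60},{"dx":0.12,"dy":0.9,"dz":-0.7,"ax":0,"ay":0,"az":0,"gripper":60},{"dx":0.12,"dy":0.9,"dz":-0.7,"ax":0,"ay":0,"az":0,"gripper":60}]'
python3 -m handwheel '[{"dx":0,"dy":0.3,"dz":0,"ax":0,"ay":-0.028,"az":0,"gripper":60},{"dx":0,"dy":0.8,"dz":0,"ax":0,"ay":-0.028,"az":0,"gripper":60},{"dx":0,"dy":1,"dz":0,"ax":0,"ay":-0.028,"az":0,"gripper":60},{"dx":0,"dy":1,"dz":0,"ax":0,"ay":-0.028,"az":0,"gripper":60},{"dx":0,"dy":1,"dz":0,"ax":0,"ay":-0.028,"az":0,"gripper":60},{"dx":0,"dy":1,"dz":0,"ax":0,"ay":-0.028,"az":0,"gripper":60}]'
python3 - <<'E'
from h import *
s=manip.get_state();cT=cam("top");T=manip.camera("top");S=manip.camera("side");cv2.imwrite("pics/top10.png",T);cv2.imwrite("pics/side10.png",S)
v=np.zeros((600,800,3),np.uint8)
v[:300,:400]=cv2.resize(T[180:255,310:410],(400,300),interpolation=2);v[:300,400:]=cv2.resize(S[225:325,240:340],(400,300),interpolation=2)
# rack and neighbours, whole top view
v[300:,:400]=cv2.resize(T[140:380,90:490],(400,300));v[300:,400:]=cv2.resize(S[200:275,255:330],(400,300),interpolation=2);cv2.imwrite("pics/c10.png",v)
E
```

```text
time_s: 26.12
eef_pos: [0.5487, -0.1658, 0.0896]
ee_rot: [0.092, 0.992, 0.007, -0.086]
contact_force: [-0.1, -0.2, -0.0]
finger_gap: 0.601
time_s: 26.87
eef_pos: [0.5825, 0.018, 0.2333]
ee_rot: [0.088, 0.992, 0.009, -0.085]
contact_force: [1.1, 1.3, 0.4]
finger_gap: 0.602
time_s: 27.37
eef_pos: [0.6162, 0.2266, 0.2348]
ee_rot: [0.082, 0.997, 0.005, 0.003]
contact_force: [-0.2, 1.0, 0.0]
finger_gap: 0.601
```

View pics/c10.png

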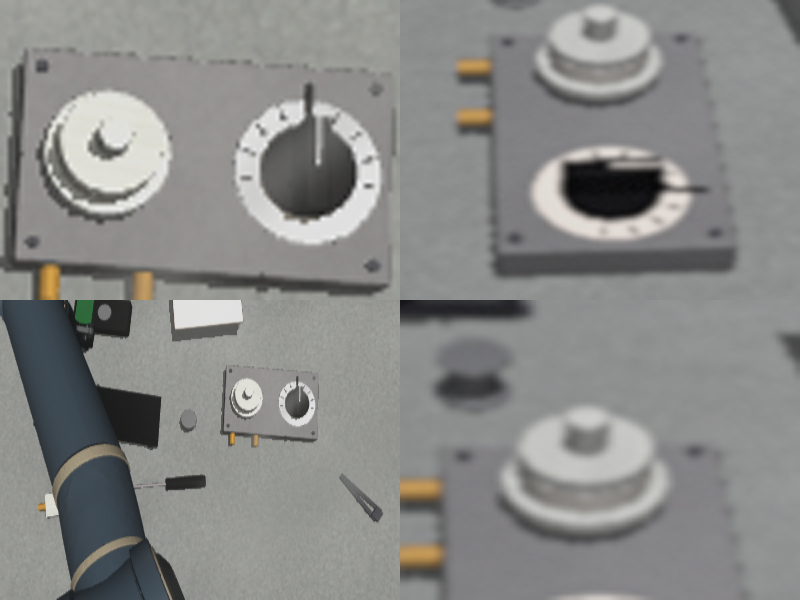

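The stack stands flat with the stud up and the pointer is on the zero mark. Top crop: electrode disc x about 58–169, y 90–196. One last numeric check of the centring.

Run:
```python
from cen import *
cT=cam("top");cS=cam("side");o=lambda L:[(310+(u+.5)/4-.5,180+(v+.5)/4-.5) for u,v in L]
print("electrode top",*fitc(cT,o([(169,140),(115,90),(155,178),(115,196),(60,140),(75,108)]),.083,.032))
print("plate top    ",*fitc(cT,o([(40,155),(50,190),(75,212),(105,217),(140,205),(160,190),(170,160)]),.055,.040), "before:",onplane(cT,(336.55,217.45),.055))
q=lambda L:[(240+(u-400+.5)/4-.5,225+(v+.5)/3-.5) for u,v in L]
print("electrode side",*fitc(cS,q([(547,33),(655,33),(600,63),(560,52),(640,52)]),.083,.032))
print("plate side    ",*fitc(cS,q([(536,62),(662,62),(600,101),(555,88),(645,88)]),.055,.040),"before",onplane(cS,(289.3,244.45),.055))
a,b=cv2.imread("pics/top0.png"),cv2.imread("pics/top10.png");st=o([(110,137)]);print("stud top tri",*tri(cT,o([(121,133)])[0],cS,q([(601,13)])[0]))
```

```text
electrode top [ 0.543  -0.1671] [1.5 1.4 0.8 1.4 1.7 0.5] [ 0.5429 -0.167   0.0332]
plate top     [ 0.541  -0.1632] [ 0.4  1.   0.9 -0.7 -1.6  1.1  1.6] [ 0.5426 -0.1634  0.0412] before: [ 0.5436 -0.1657  0.055 ]
electrode side [ 0.5424 -0.1659] [ 2.   2.8  0.6  0.4 -0.7] [ 0.5428 -0.1636  0.034 ]
plate side     [ 0.5408 -0.1732] [ 0.6  0.6  1.6 -1.1 -1. ] [ 0.5408 -0.1729  0.0403] before [ 0.5417 -0.1662  0.055 ]
stud top tri [ 0.5423 -0.1678  0.1109] 0.0008207594698913971
```

```bash
python3 -c "
from workcell import manip
s=manip.get_state();print(s['time_s'],s['contact_force'].round(1));print(manip.close_job())"
```

```text
27.4667 [ 0.8 -0.2 -0.3]
the job is handed in; nothing more can be done
None
```

The fixture is ready and the job is handed in, at 27.5 s of the 69 s allowed. I turned the zero knob with the plate still empty. Then I laid the ceramic on the plate and the electrode, stud up, on the ceramic.

**Last checks**
- **Knob:** the pointer measured -6.8° and the fixture's own yaw -6.7° to -7.0°, so it is on zero within about 0.3°. It still stood on the mark in the final pictures.
- **Ceramic:** centred on the plate within about 1 mm in the wrist view. It was set down with at most 13 N.
- **Electrode:** it lies flat, centred on the plate within about 1.5 mm in the top and side views. The stud top came out at 111 mm against 109 mm expected. It was set down with about 7 N.
- **At hand-in:** the gripper was open, well clear above the rack, and the wrist force read about zero.

**Disagreements**
- The wrist camera put points about 2–3 mm off from the robot frame, so I placed each part relative to its target as seen by that same camera.
- The electrode made contact 2.5 mm lower than the picture predicted. I found contact by force in small steps.
- Re-fitting the half-hidden plate edge in the last views scattered by up to 7 mm, so I compared against the plate position measured before it was covered.
- In the last picture the arm hid most of the rack, so I did not look at the spacer again after lifting the electrode. Nothing had touched it.

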